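Fit the fine drum to the stone-edge grinder

TASK

Get the edge grinder ready for bevelling: first pull its drive out by standing the red-knobbed clutch lever upright in neutral, then take the yellow-banded drum out of the wooden tool block and seat its taper fully home in the tilted spindle, with the two slots of its flange over the driving dogs. Set it in without ramming or dropping it, let go, and leave the lever in neutral and everything else where it stands.

Things in the scene. Friction and masses are not known exactly. Their poses are not given: they have to be found in the camera images.
- drum_yellow: The drum to fit (0.6 to 0.85 kg), yellow band and top. Origin: centre of its flange's underside; z along its axis from shank to drum. Taper shank 48 long below, 32 diameter at the flange, 18 at the tip. Flange 64 diameter, z 0 to 14; two slots through it at the rim, on +x and -x, 16 wide, from the rim in to 21.5 from the axis. Stands upright in the tool block, flange flat on its top.
- drum_grip (a point): Middle of the yellow drum's cylinder, on its axis, 48 above the flange's underside: where to hold it. The grey cylinder is 44 diameter, from z 20 to 76 in the drum's frame, with a screw head 18 diameter on top to z 83 and a neck 34 diameter below it (z 14 to 20). The centre of mass lies near z 25.
- spindle: Grinder's spindle, steel nose 80 diameter. Origin: centre of the nose face, 175 above the table; z points out of the bore along the axis, 30 degrees from vertical, leaning to the machine's -x (front). Home: the drum's flange lies on this face, origins and z axes together, its x along this x or opposite (either slot fits either dog). Turns about z, stays where left (friction 0.12 N m).
- spindle_bore (a point): Floor of the spindle's tapered bore, on its axis, 55 below the nose face. The bore is 33.6 diameter at the face and narrows as the shank does (7 in radius per 48 of depth); a shank has about 0.7 play all round when its flange meets the face.
- dog (a point): Top centre of one of the two driving dogs, the one on the spindle's +x; the other is opposite on -x. They stand 8 proud of the nose face, centred 31 from the axis (from 24.5 to 37.5), 12 wide along the spindle's y, chamfered to 6.4 at the top.
- clutch (a joint): Angle of the clutch lever: 0 = upright = neutral (green mark on the aluminium quadrant beside it); positive leans towards the machine's front, -x side (drive engaged); range -0.7 to 0.7 (red marks near both ends). It stays where it is left (friction 0.2 N m, under 2 N at the knob).
- clutch_knob (a point): Centre of the lever's red ball knob, 34 diameter, on a steel rod 11 diameter, 125 from the pivot, on the machine's +y side. It swings in the machine's x-z plane.
- clutch_pivot (a point): The clutch lever's pivot, 70 above the table; the lever turns about the machine's y axis through this point. With the lever in neutral the knob is 125 straight above it.
- machine: Stone-edge grinder, blue spindle housing and motor on a grey base 250 wide, 20 thick, bolted down. Origin: on the table under the base (its x runs from -130 to +150); z up, -x front, +y lever side. In this frame the nose centre is at (-50, 0, 175), the lever pivot at (-20, 125, 70). The motor behind (+x) stays 45 below the nose face's plane; a stone rest, 94 high, stands at the front edge.
- rack: Wooden tool block 310 by 90 by 75 high, fixed, with three holes 36 diameter and 65 deep in a row along its x axis, at x -97, 0 and +97. Origin: centre of its underside. Arbors stand in all three holes; which is where varies.
- drum_red: Coarse drum, same arbor and drum but red band and top; stands in the tool block. Leave it. Same frame as drum_yellow.
- cup_wheel: Arbor with a dark green cup wheel, 54 diameter, top 57 above its flange's underside; stands in the tool block. Leave it. Same frame as drum_yellow.
- spanner: Spanner 170 long lying on the machine's base on its -y side. Leave it.
- bottle_a: White plastic bottle with blue cap, 72 diameter, 200 high, standing behind the work. Leave it. Origin: centre of its underside.
- bottle_b: White plastic bottle like bottle_a. Leave it.
- grit_jar: Amber jar of grit, 58 diameter, 70 high, beside the tool block. Leave it. Origin: centre of its underside.
- rubbing_stone: Pale rubbing stone 130 by 75 by 40 high, on the bench. Leave it. Origin: centre of its underside.
- levigator: Steel grinding disc 180 diameter, 22 thick, with an off-centre upright wooden handle to 135 high; 3.5 kg. Leave it. Origin: centre of its underside.
Things that resemble listed ones, but are neither listed nor needed, are in the scene too. Leave any orange look-alike of the drum_yellow alone.

How it is judged:
By the outcome, as a careful person would: the job done as asked, in the order asked, and still so for the second after the job is handed in, with the robot touching nothing.
It also fails if it takes over 61 s, if anything falls off the work surface, if the arm or the gripper's body presses on something with over 40 N, if the wrist force passes 120 N, or if a joint passes its speed limit or range.

ROBOT

A 6-joint arm with a two-finger parallel gripper is mounted at the origin on the work surface. World frame = base frame: x ahead of the robot, y to its left, z up, the work surface at z = 0. Lengths are in m, angles in rad, forces in N, time in s.
With the tool pointing down it reaches from about 0.4 to 0.825 m from the base axis. Payload 7 kg.
Tool frame: the origin (TCP) lies between the finger pads; the fingertips stand 25 mm ahead of it and the grasp point (between the pads) lies 6 mm ahead of it (arm.tip_extent is the z of the fingertips in the tool frame, in m); z points along the fingers, x is the direction in which the jaws open and shut, and the axes are right-handed (so a half turn about z gives the same grasp; the last joint's range is limited). The gripper opens to 88 mm and grips with 3 to 60 N. Pads are 19 mm wide; open, the fingers measure 130 mm over their backs; the gripper's body (78 mm by 193 mm) begins 47 mm behind the grasp point.
Start: joints at [1.514, 0.359, 0.012, 0, -1.224, -0.288], TCP at [0.228, 0.635, 0.252] pointing down, gripper open.
Joint ranges: [-3.07, 3.07], [-1.43, 2.12], [-1.02, 1.25], [-3.03, 1.67], [-3.05, -0], [-3.03, 3.03]. Speed limits (rad/s): [2.39, 2.39, 3.01, 3.14, 3.14, 3.14].

INTERFACE

Orientations are given as [roll, pitch, yaw] about the fixed x, y, z axes, in that order (R = Rz(yaw) Ry(pitch) Rx(roll)).
In Python, from station import monitor, grab_frame, job_done, arm gives the robot as it stands.
- The arm moves only by the shell command python3 -m jog 'ROWS' [FORCE]. ROWS is JSON, a list that holds one entry, the list of rows, each a list of 7 numbers: the shift along the world's x, y, z in m, then the turn, a rotation vector about the world's x, y, z in rad, then the opening, from 0 (shut) to 1 (fully open). In form: [[[dx, dy, dz, ax, ay, az, claw], ...]]. A call has 1 to 20 rows; each row shifts and turns the commanded pose from where the row before left it; what a row does not reach is not made up. A row lasts 1/8 s, in which the tool goes at most 62.5 mm and 10.7 degrees, less where a joint would pass 70% of its speed; a pose out of reach is approached as far as the arm can. A call is refused whole if a number of a shift passes 0.0625 or a number of a turn 0.188, either way. A call with a gripper value outside its range is refused whole. The fingers move at their own pace and stop on an object; FORCE is the grip in N (left out, the last holds). Time passes only in rows, so rows that do not move let the fingers close. It gives the time, the measured TCP pose, the force and the opening at its end, in the units of the state.
- monitor.get_state(): the state, without advancing time (a new reading comes with each control period).
- grab_frame(name): name is "side" or "top" or "wrist"; returns a dict with "pixels" (420x560x3 uint8, red, green, blue), "K" (3x3 intrinsics, pixels), "view" (4x4, takes a point from world to camera coordinates); the wrist camera has in their place "hand_eye" (4x4, takes a point from camera to tool coordinates, whose origin is the TCP and whose axes are the tool frame's). Camera axes: x right, y down, z forward; pixel columns grow to the right and rows downward; lengths in m; the calibration is good to about 2 mm. A picture is of the moment at which its call begins: read the wrist's pose just before it. There is no depth.
- job_done(): hands the job in, once; it reports no verdict.
The state is a dict: "t": time; "q": joint angles; "qd": joint speeds; "joint_efforts": joint torques, N m; "eef_pos": TCP position; "ee_rot": TCP orientation; "force": force on the tool from outside, world axes, zero at the start; "moment": the same for the moment, N m; "width": finger opening in m.
Only numpy, scipy, OpenCV 4.12 (cv2) and the standard library are available. Lean on these libraries where they do the work, as an engineer would, in place of code of your own. Each camera call takes 0.05 s, during which the arm holds its last target.

## Working session

There is one attempt and no reset: what is moved stays moved. The work goes in short steps, Python scripts to look and compute and a shell command to move; the robot and the scene stay as the last step left them, time stands still between calls to the robot, and variables do not carry over. Pictures are saved under pics/ and viewed, and the job is handed in when it is done.

```bash
ls; mkdir -p pics; cat > h.py <<'E'
import numpy as np,cv2
from station import monitor,grab_frame,arm
def snap(name,fn):
    s=monitor.get_state(); f=grab_frame(name); cv2.imwrite('pics/'+fn+'.png',cv2.cvtColor(f['pixels'],cv2.COLOR_RGB2BGR))
    d=dict(K=f['K'],pos=s['eef_pos'],rot=s['ee_rot'],px=f['pixels'])
    for k in('view','hand_eye'):
        if k in f:d[k]=f[k]
    np.savez('pics/'+fn+'.npz',**d);return s
E
python3 - <<'E'
from h import *
for n in('side','top','wrist'): s=snap(n,n+'0')
print(s)
for n in('side','top','wrist'):
    d=np.load(f'pics/{n}0.npz');print(n,d['K'].round(1).tolist(),d['view' if n!='wrist' else 'hand_eye'].round(4).tolist())
E
```

```text
pics
{'t': 0.1, 'q': array([ 1.51412633e+00,  3.59361196e-01,  1.11583872e-02, -3.07046091e-04,
       -1.22412097e+00, -2.88107983e-01]), 'qd': array([ 9.92955004e-05, -2.65509142e-03,  3.24068613e-03,  1.91216306e-03,
       -2.21712964e-04,  2.45308682e-04]), 'joint_efforts': array([-1.04053699e-03, -5.84167492e+01,  2.93753350e+01,  7.01580226e+00,
        1.02075341e-02, -5.02910098e-05]), 'eef_pos': array([0.22802413, 0.63489129, 0.25069036]), 'ee_rot': array([-3.14143536e+00, -1.54651889e-03, -1.91567898e+00]), 'force': array([0.1988489 , 0.25793558, 0.53339337]), 'moment': array([ 0.00449885, -0.0165161 ,  0.07332395]), 'width': 0.0877910003039292}
side [[392.1, 0.0, 277.7], [0.0, 392.1, 211.7], [0.0, 0.0, 1.0]] [[0.8942, -0.4471, -0.022, -0.5045], [-0.2713, -0.5021, -0.8211, 0.2676], [0.3561, 0.7402, -0.5703, 1.3838], [0.0, 0.0, 0.0, 1.0]]
top [[441.9, 0.0, 279.2], [0.0, 441.9, 218.1], [0.0, 0.0, 1.0]] [[0.0012, -0.9999, -0.0164, 0.0009], [-0.9948, 0.0005, -0.1015, 0.5845], [0.1015, 0.0164, -0.9947, 1.4973], [0.0, 0.0, 0.0, 1.0]]
wrist [[307.2, 0.0, 275.6], [0.0, 307.2, 212.9], [0.0, 0.0, 1.0]] [[1.0, 0.0011, -0.0007, 0.0002], [-0.0008, 0.9622, 0.2725, -0.0735], [0.0009, -0.2725, 0.9622, -0.1326], [0.0, 0.0, 0.0, 1.0]]
```

View pics/side0.png

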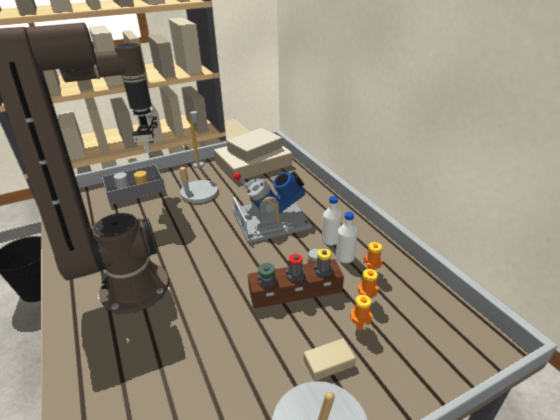

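View pics/top0.png

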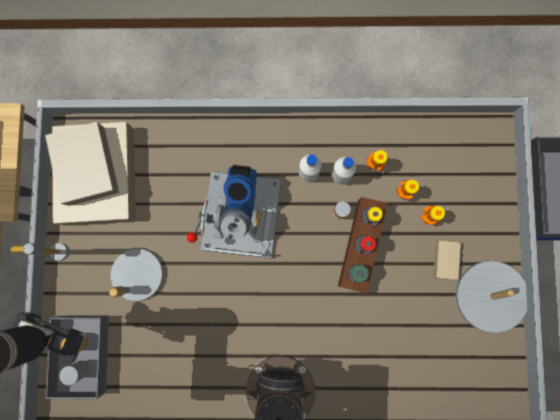

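View pics/wrist0.png

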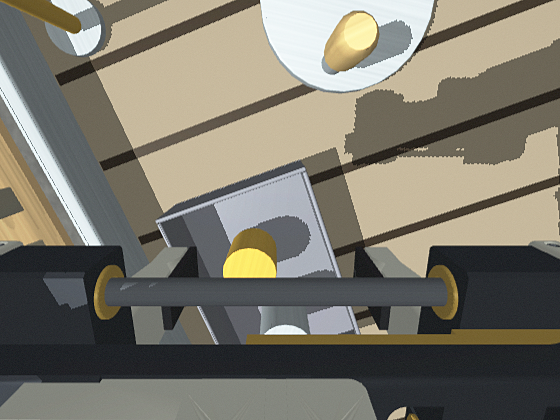

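The side view shows the machine at about (270,205). In the tool block, from left to right, are the green cup wheel (267,272), the red drum (295,265) and the yellow drum (324,262). Orange look-alikes stand at (374,255), (369,284) and (362,310). The top view agrees: the yellow drum in the block is at (375,214), with orange ones at (378,160), (409,188) and (433,214). I'll check close crops next.

```bash
python3 - <<'E'
import cv2
t=cv2.imread('pics/top0.png');s=cv2.imread('pics/side0.png')
cv2.imwrite('pics/c1.png',cv2.resize(t[150:270,180:300],None,fx=5,fy=5,interpolation=cv2.INTER_CUBIC))
cv2.imwrite('pics/c2.png',cv2.resize(s[155:305,220:390],None,fx=4,fy=4,interpolation=cv2.INTER_CUBIC))
cv2.imwrite('pics/c3.png',cv2.resize(t[180:300,325:445],None,fx=5,fy=5,interpolation=cv2.INTER_CUBIC))
E
```

```text
(no output)
```

View pics/c1.png

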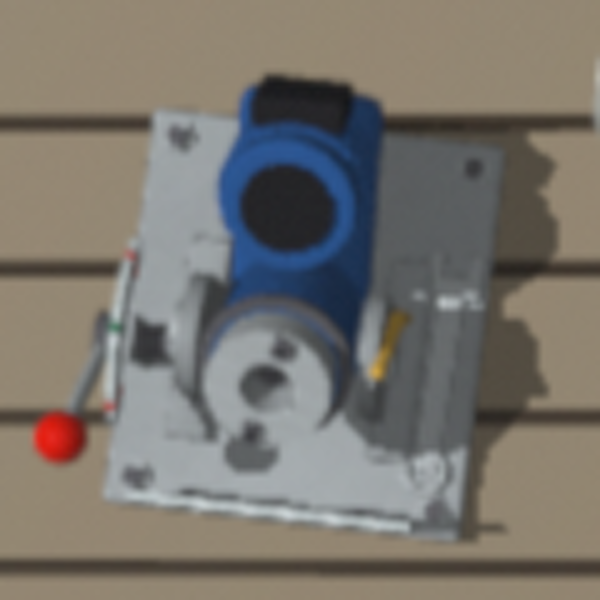

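View pics/c2.png

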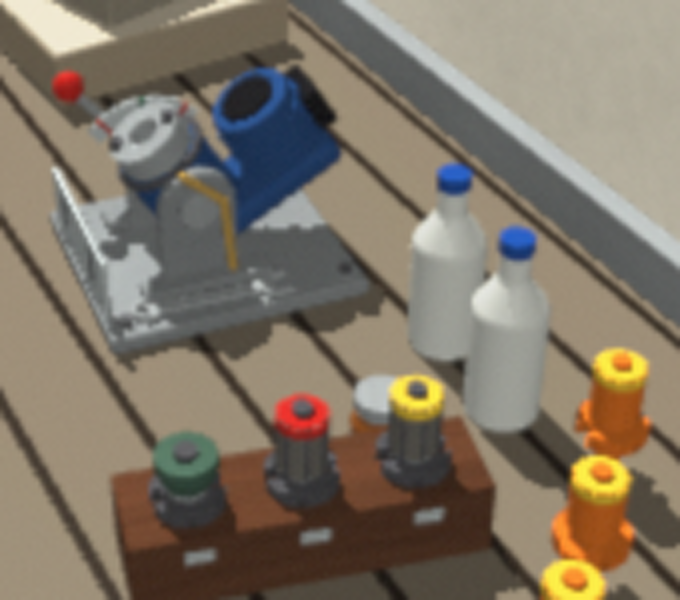

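View pics/c3.png

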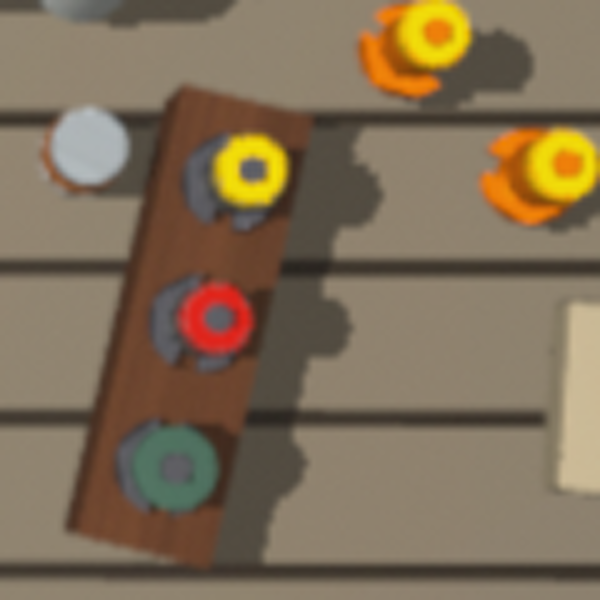

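The crops confirm the choice: the yellow drum is the grey-bodied, dark-flanged one at top (375,214), and the look-alikes are all-orange. The knob is at top (192,237) and the lever leans to the front. Next I'll measure from these two views.

```bash
cat >> h.py <<'E'
from scipy.spatial.transform import Rotation as Ro
from scipy.optimize import least_squares
class Cam:
    def __init__(s,fn):
        d=np.load('pics/'+fn+'.npz');s.K=d['K'];s.px=d['px']
        if 'view' in d: s.V=d['view']
        else:
            T=np.eye(4);T[:3,:3]=Ro.from_euler('xyz',d['rot']).as_matrix();T[:3,3]=d['pos'];s.V=np.linalg.inv(T@d['hand_eye'])
    def proj(s,P):
        P=np.atleast_2d(P);c=P@s.V[:3,:3].T+s.V[:3,3];u=c@s.K.T;return u[:,:2]/u[:,2:]
    def ray(s,p):
        d=s.V[:3,:3].T@np.linalg.inv(s.K)@[p[0],p[1],1];return -s.V[:3,:3].T@s.V[:3,3],d
    def at(s,p,z):
        o,d=s.ray(p);return o+d*(z-o[2])/d[2]
def tri(obs):
    return least_squares(lambda X:np.concatenate([c.proj(X)[0]-p for c,p in obs]),[.6,0,.1])
def T2(x,y,yaw):
    M=np.eye(4);M[:3,:3]=Ro.from_euler('z',yaw).as_matrix();M[:3,3]=[x,y,0];return M
def ap(M,P): return np.atleast_2d(P)@M[:3,:3].T+M[:3,3]
E
python3 - <<'E'
from h import *
t=Cam('top0');s=Cam('side0')
def cen(c,m,box):
    x0,y0,x1,y1=box;a=c.px.astype(int)[y0:y1,x0:x1];k=m(a[...,0],a[...,1],a[...,2]);ys,xs=np.nonzero(k);return np.array([xs.mean()+x0,ys.mean()+y0]),len(xs)
red=lambda r,g,b:(r>130)&(g<60)&(b<60)
yel=lambda r,g,b:(r>150)&(g>130)&(b<80)
kt=cen(t,red,(184,228,200,246));ks=cen(s,red,(230,170,246,184));print(kt,ks)
r=tri([(t,kt[0]),(s,ks[0])]);print('knob',r.x,r.fun)
c1=lambda x,y:np.array([180+x/5-.4,150+y/5-.4]);c2=lambda x,y:np.array([220+x/4-.4,155+y/4-.4]);c3=lambda x,y:np.array([325+x/5-.4,180+y/5-.4])
print('bore',tri([(t,c1(265,385)),(s,c2(147,128))]).x)
y=tri([(t,c3(252,170)),(s,c2(418,389))]);print('yel screw',y.x,y.fun)
y=tri([(t,c3(218,318)),(s,c2(304,406))]);print('red screw',y.x,y.fun)
P=np.array([[.15,.125,.02],[.15,-.125,.02],[-.13,-.125,.02],[-.13,.125,.02]])
O=np.array([c1(155,110),c1(503,150),c1(458,540),c1(107,500)])
f=least_squares(lambda v:(t.proj(ap(T2(*v),P))-O).ravel(),[.6,.1,0]);print('machine',f.x,f.fun.round(1))
M=T2(*f.x)
for n,p in dict(nose=[-.05,0,.175],pivot=[-.02,.125,.07],neutral=[-.02,.125,.195]).items():print(n,ap(M,p)[0],t.proj(ap(M,p)),s.proj(ap(M,p)))
for a in(.3,.4,.5,.6,.7):
    p=ap(M,[-.02-.125*np.sin(a),.125,.07+.125*np.cos(a)]);print(a,p,t.proj(p),s.proj(p))
R=np.array([[.155,.045],[.155,-.045],[-.155,-.045],[-.155,.045]]);R=np.c_[R,np.full(4,.075)]
O=np.array([c3(180,85),c3(315,118),c3(210,570),c3(66,528)])
f=least_squares(lambda v:(t.proj(ap(T2(*v),R))-O).ravel(),[.55,-.25,-.2]);print('rack',f.x,f.fun.round(1))
f2=least_squares(lambda v:(t.proj(ap(T2(*v),R))-O[[1,2,3,0]]).ravel(),[.55,-.25,-1.8]);print('rack',f2.x,f2.cost,f.cost)
for x in(-.097,0,.097):print(ap(T2(*f2.x),[x,0,.075]))
print('bottle caps',tri([(t,(344,162)),(s,(349,216))]).x,tri([(t,(311.5,159)),(s,(333,200))]).x)
E
```

```text
(array([190.83606557, 236.81967213]), 61) (array([236.28571429, 175.82142857]), 28)
knob [0.51030506 0.27475624 0.17532475] [-0.08562248  0.2380579   0.34448967 -0.02532246]
bore [0.54301299 0.14329747 0.18181623]
yel screw [ 0.58548595 -0.30323206  0.158491  ] [-0.00033604  0.00073102  0.00081707 -0.0001525 ]
red screw [ 0.49227366 -0.27979853  0.16038859] [ 0.02771936 -0.0654425  -0.07223386  0.01056776]
machine [ 0.58923105  0.13660798 -0.11116758] [-0.2 -0.5  0.6 -0.9  0.6  0.7 -1.   0.6]
nose [0.53953969 0.14215492 0.175     ] [[233.2805794  227.72157083]] [[255.53737099 188.41563804]]
pivot [0.58322185 0.26305516 0.07      ] [[201.39704982 217.30403549]] [[254.78418753 193.68044413]]
neutral [0.58322185 0.26305516 0.195     ] [[193.65670907 213.12925236]] [[253.16374852 168.88973333]]
0.3 [[0.54650985 0.26715324 0.18941706]] [[192.46763971 225.11116129]] [[244.94584931 171.64855924]]
0.4 [[0.53484503 0.26845536 0.18513262]] [[192.26234883 228.97374829]] [[242.36394308 173.04822986]]
0.5 [[0.52366358 0.26970352 0.17969782]] [[192.15706212 232.68924306]] [[239.91091248 174.66439044]]
0.6 [[0.51307722 0.27088525 0.17316695]] [[192.15216474 236.21264397]] [[237.61472138 176.47859469]]
0.7 [[0.50319171 0.27198875 0.16560527]] [[192.24654059 239.50268574]] [[235.50128457 178.46988933]]
rack [ 0.49261692 -0.27896546 -0.25723673] [ 0.6 -0.5 -0.3 -0.3 -1.2 -0.3  0.9  1.1]
rack [ 0.4919993  -0.27737942 -1.80760121] 4241.325964660623 2.137948347217518
[[ 0.51475529 -0.18308645  0.075     ]]
[[ 0.4919993  -0.27737942  0.075     ]]
[[ 0.4692433  -0.37167239  0.075     ]]
bottle caps [ 0.74685504 -0.20516327  0.18531816] [ 0.75182263 -0.10152071  0.19334996]
```

```bash
python3 -m jog '[[[0.0216,-0.0411,0.0121,0,0,-0.0955,1],[0.0216,-0.0411,0.0121,0,0,-0.0955,1],[0.0216,-0.0411,0.0121,0,0,-0.0955,1],[0.0216,-0.0411,0.0121,0,0,-0.0955,1],[0.0216,-0.0411,0.0121,0,0,-0.0955,1],[0.0216,-0.0411,0.0121,0,0,-0.0955,1],[0.0216,-0.0411,0.0121,0,0,-0.0955,1],[0.0216,-0.0411,0.0121,0,0,-0.0955,1],[0.0216,-0.0411,0.0121,0,0,-0.0955,1],[0.0216,-0.0411,0.0121,0,0,-0.0955,1],[0.0216,-0.0411,0.0121,0,0,-0.0955,1],[0.0216,-0.0411,0.0121,0,0,-0.0955,1],[0.0216,-0.0411,0.0121,0,0,-0.0955,1],[0.0216,-0.0411,0.0121,0,0,-0.0955,1],[0,0,0,0,0,0,1],[0,0,0,0,0,0,1]]]'
python3 - <<'E'
from h import *
print(snap('wrist','w1'))
E
```

```text
t: 2.15
eef_pos: [0.5303, 0.0598, 0.4204]
ee_rot: [-3.142, -0.001, 3.03]
force: [-0.7, 0.6, -0.2]
width: 0.0875
{'t': 2.15, 'q': array([ 4.79548274e-01,  5.90163766e-02,  3.38006333e-03, -4.29255165e-04,
       -1.51590695e+00, -5.90745864e-01]), 'qd': array([ 0.02225652, -0.00549204, -0.00701154,  0.00079475,  0.00072421,
       -0.00015643]), 'joint_efforts': array([-8.86809826e-01, -3.59588814e+01,  3.14709663e+01,  7.55474925e+00,
       -2.80413183e-02, -1.14957060e-03]), 'eef_pos': array([0.53033685, 0.05978035, 0.42044987]), 'ee_rot': array([-3.14153258e+00, -8.59074059e-04,  3.03037133e+00]), 'force': array([-0.67310383,  0.64812528, -0.15856023]), 'moment': array([ 0.08827242, -0.01886657, -0.07933134]), 'width': 0.08754977316883976}
```

View pics/w1.png

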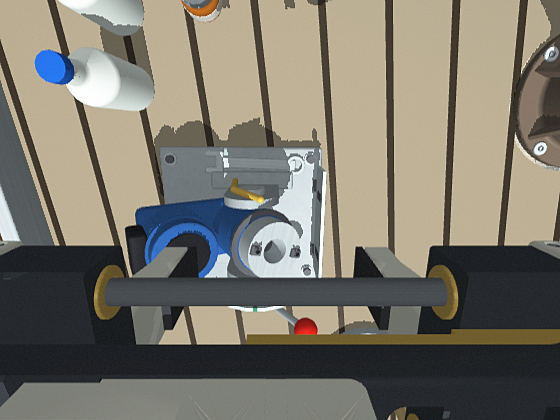

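The wrist view shows the bore at about (275,250), the dogs at (257,251) and (295,251), and the knob at (305,327), partly behind the gripper. I'll move over the knob side for a clear view of both.

```bash
python3 -m jog '[[[-0.004,0.042,-0.01,0,0,0,1],[-0.004,0.042,-0.01,0,0,0,1],[-0.004,0.042,-0.01,0,0,0,1],[-0.004,0.042,-0.01,0,0,0,1],[-0.004,0.042,-0.01,0,0,0,1],[0,0,0,0,0,0,1],[0,0,0,0,0,0,1]]]'
python3 - <<'E'
from h import *
snap('wrist','w2')
c=Cam('w2')
t=c.px
cv2.imwrite('pics/w2c.png',cv2.cvtColor(cv2.resize(t[20:250,160:400],None,fx=2.5,fy=2.5,interpolation=cv2.INTER_CUBIC),cv2.COLOR_RGB2BGR))
E
```

```text
t: 3.08
eef_pos: [0.5099, 0.2706, 0.3709]
ee_rot: [-3.141, -0.0, 3.033]
force: [-0.1, -0.9, 0.4]
width: 0.0879
```

View pics/w2c.png

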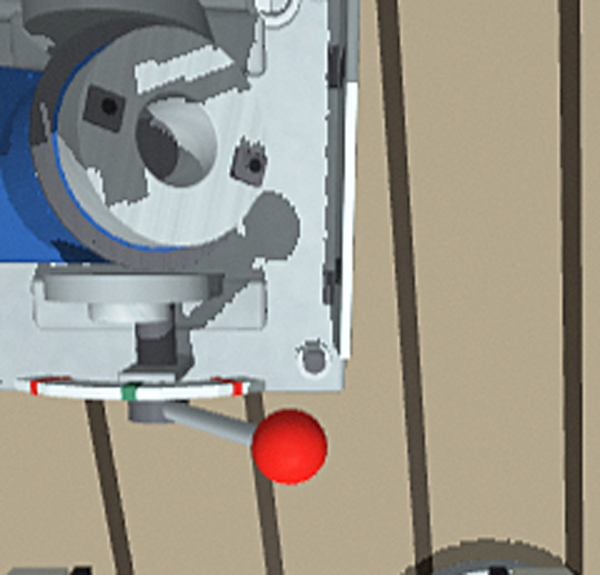

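The view is clear. In crop coordinates the bore centre is near (176,141), the dogs at (109,106) and (256,165), the knob at (290,446), and the green mark at (130,391).

```bash
python3 - <<'E'
from h import *
c=Cam('w2');t=Cam('top0')
q=lambda x,y:np.array([160+x/2.5-.3,20+y/2.5-.3])
a=c.px.astype(int);k=(a[...,0]>120)&(a[...,1]<70)&(a[...,2]<70);k[:180]=0;k[:,:255]=0;k[215:]=0;k[:,300:]=0
ys,xs=np.nonzero(k);kp=np.array([xs.mean(),ys.mean()]);r=np.sqrt(len(xs)/np.pi);print('knob px',kp,r)
X=tri([(t,(190.84,236.82)),(c,kp)]);print('knob',X.x,X.fun)
M=T2(.5892,.1366,-.1112)
# knob on the arc, unknown machine xy/ yaw ; check angle
inv=np.linalg.inv(M);print('knob machine',ap(inv,X.x))
def S(M,phi):
    A=np.eye(4);A[:3,3]=[-.05,0,.175];A[:3,:3]=(Ro.from_euler('y',-np.pi/6)*Ro.from_euler('z',phi)).as_matrix();return M@A
obs=np.array([q(176,141),q(109,106),q(256,165)])
top=np.array([[0,0,0],[.031,0,.008],[-.031,0,.008]])
corn=np.array([[.15,.125,.02],[-.13,.125,.02],[.15,-.125,.02],[-.13,-.125,.02]]);print((c.proj(ap(M,corn))-159.7)[:, :])
# base corner -x,+y at crop (343,388) z=.02
def f(v):
    m=T2(*v[:3]);b=np.cos(v[4]);
    return np.concatenate([(c.proj(ap(S(m,v[3]),top))-obs).ravel(),
     (c.proj(ap(m,[-.13,.125,.02]))-q(343,389)).ravel(),
     (c.proj(ap(m,[-.02-.125*np.sin(v[4]),.125,.07+.125*b]))-kp).ravel()])
for p0 in(.3,-.3,):
    r=least_squares(f,[.589,.137,-.111,p0,.6]);print(r.x,r.cost,r.fun.round(1))
m=T2(*r.x[:3]);print('nose',ap(m,[-.05,0,.175]),'knob',ap(m,[-.02-.125*np.sin(r.x[4]),.125,.07+.125*np.cos(r.x[4])]),'neutral',ap(m,[-.02,.125,.195]),'pivot',ap(m,[-.02,.125,.07]))
# overlay
im=cv2.cvtColor(c.px.copy(),cv2.COLOR_RGB2BGR);im=cv2.resize(im[20:250,160:400],None,fx=2.5,fy=2.5,interpolation=cv2.INTER_CUBIC)
def dr(P,col,cl=True):
    p=((c.proj(P)-[160,20]+.3)*2.5);cv2.polylines(im,[np.int32(p*8)],cl,col,1,cv2.LINE_AA,3)
th=np.linspace(0,2*np.pi,60);ci=lambda R,z:np.c_[R*np.cos(th),R*np.sin(th),0*th+z]
s=S(m,r.x[3]);dr(ap(s,ci(.04,0)),(0,255,0));dr(ap(s,ci(.0168,0)),(0,255,0))
for g in(1,-1):
    dr(ap(s,np.array([[g*.0245,.006,0],[g*.0375,.006,0],[g*.0375,-.006,0],[g*.0245,-.006,0]])),(255,0,255))
    dr(ap(s,np.array([[g*.0245,.0032,.008],[g*.0375,.0032,.008],[g*.0375,-.0032,.008],[g*.0245,-.0032,.008]])),(0,0,255))
dr(ap(m,corn[[0,1,3,2]]),(255,255,0))
cv2.imwrite('pics/ov2.png',im)
E
```

```text
knob px [275.196793   198.47084548] 14.777028859756632
knob [0.5107042  0.27390827 0.17463285] [ 0.23156318  0.12311154 -0.03256418  0.08741763]
knob machine [[-0.09324822  0.12774945  0.17463285]]
[[ -38.28214059   14.24772885]
 [ 138.92217908   14.86767555]
 [ -62.92232595 -169.26583507]
 [ 143.32675325 -168.5194151 ]]
[ 0.59057549  0.13970241 -0.11325089 -0.26395646  0.63872615] 2.078190090061846 [ 0.6 -0.5 -0.4 -0.  -0.7 -0.1  0.9  1.5 -0.  -0.2]
[ 0.59057549  0.13970241 -0.11325088 -0.26395648  0.63872613] 2.0781900900611796 [ 0.6 -0.5 -0.4 -0.  -0.7 -0.1  0.9  1.5 -0.  -0.2]
nose [[0.54089579 0.14535286 0.175     ]] knob [[0.51078547 0.27458345 0.17035698]] neutral [[0.58482973 0.26616184 0.195     ]] pivot [[0.58482973 0.26616184 0.07      ]]
```

View pics/ov2.png

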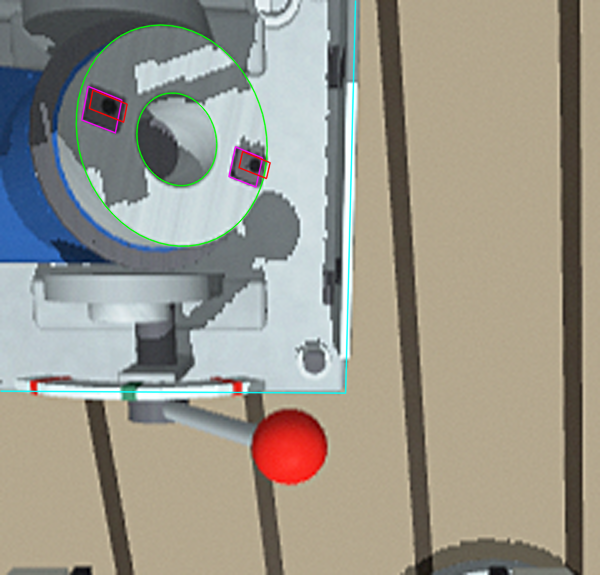

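The overlay fits. Lever angle is about 0.63, spindle phase about −0.26, and the nose is at about (0.541, 0.145). I'll go down to the knob and grip slightly above its centre so the fingertips clear the rod.

```bash
python3 -m jog '[[[0.0002,0.001,-0.046,0,0,0,1],[0.0002,0.001,-0.046,0,0,0,1],[0.0002,0.001,-0.046,0,0,0,1],[0.0002,0.0005,-0.046,0,0,0,1],[0,0,0,0,0,0,1]]]' 10
python3 -m jog '[[[0,0,0,0,0,0,0.6],[0,0,0,0,0,0,0.3],[0,0,0,0,0,0,0.3],[0,0,0,0,0,0,0.3]]]' 10
python3 - <<'E'
from h import *
snap('side','s3');im=cv2.imread('pics/s3.png');cv2.imwrite('pics/s3c.png',cv2.resize(im[120:260,190:350],None,fx=4,fy=4))
E
```

```text
t: 3.75
eef_pos: [0.51, 0.2713, 0.1845]
ee_rot: [-3.137, -0.004, 3.029]
force: [-0.2, -0.6, 1.3]
width: 0.0878
t: 4.25
eef_pos: [0.5115, 0.2736, 0.1878]
ee_rot: [3.141, 0.001, 3.031]
force: [0.7, -0.3, -0.4]
width: 0.0531
```

View pics/s3c.png

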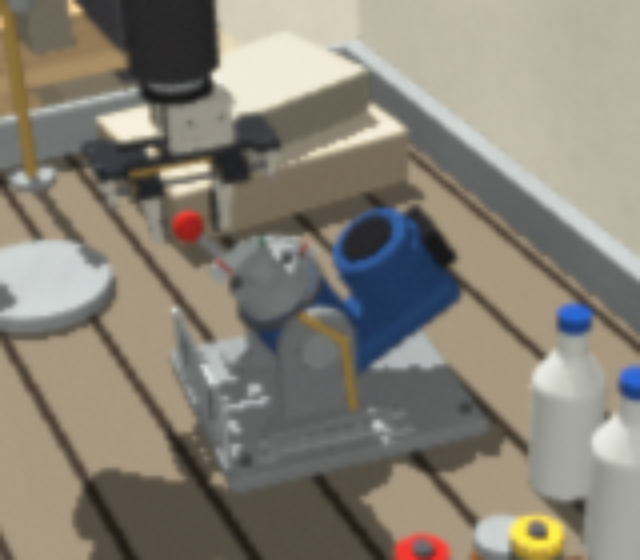

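The knob, at crop (188,225), sits between the fingers, which are still closing. I'll finish the close.

```bash
python3 -m jog '[[[0,0,0,0,0,0,0.3],[0,0,0,0,0,0,0.3],[0,0,0,0,0,0,0.3],[0,0,0,0,0,0,0.3],[0,0,0,0,0,0,0.3]]]' 8
```

```text
t: 4.92
eef_pos: [0.511, 0.2733, 0.1869]
ee_rot: [-3.141, -0.001, 3.031]
force: [-5.4, 0.6, 4.0]
width: 0.0333
```

```bash
python3 -m jog '[[[0.0065,-0.0008,0.0045,0,0,0,0.3],[0.0068,-0.0008,0.0041,0,0,0,0.3],[0.007,-0.0008,0.0036,0,0,0,0.3],[0.0072,-0.0008,0.0032,0,0,0,0.3],[0.0074,-0.0008,0.0027,0,0,0,0.3],[0.0076,-0.0008,0.0022,0,0,0,0.3],[0.0076,-0.0008,0.0017,0,0,0,0.3],[0.0077,-0.0008,0.0012,0,0,0,0.3],[0.0079,-0.0008,0.0008,0,0,0,0.3],[0.0078,-0.0008,0.0003,0,0,0,0.3],[0,0,0,0,0,0,0.3],[0,0,0,0,0,0,0.3]]]' 8
python3 - <<'E'
from h import *
snap('side','s4');im=cv2.imread('pics/s4.png');cv2.imwrite('pics/s4c.png',cv2.resize(im[120:260,190:350],None,fx=4,fy=4))
print(monitor.get_state()['eef_pos'])
E
```

```text
t: 6.42
eef_pos: [0.5855, 0.2652, 0.2112]
ee_rot: [3.142, 0.001, 3.03]
force: [0.9, -2.1, 0.0]
width: 0.0331
[0.58531035 0.26524436 0.21119576]
```

View pics/s4c.png

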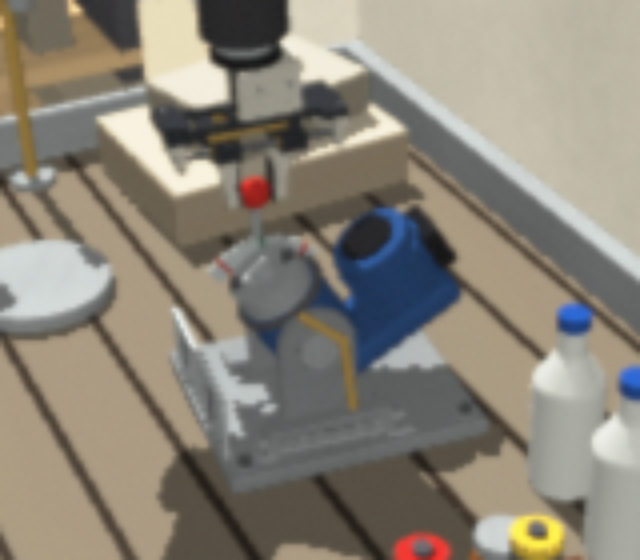

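The lever stands at the green mark, with the knob at crop (256,190). I'll release, rise, and verify from above.

```bash
python3 -m jog '[[[0,0,0,0,0,0,0.7],[0,0,0,0,0,0,1],[0,0,0,0,0,0,1],[0,0,0,0,0,0,1],[0,0,0,0,0,0,1],[0,0,0.04,0,0,0,1],[0,0,0.05,0,0,0,1],[0,0,0.05,0,0,0,1],[0,0.01,0.03,0,0,0,1],[0,0,0,0,0,0,1],[0,0,0,0,0,0,1]]]'
python3 - <<'E'
from h import *
snap('wrist','w5');snap('top','t5');snap('side','s5')
im=cv2.imread('pics/w5.png');cv2.imwrite('pics/w5c.png',cv2.resize(im[0:250,160:480],None,fx=2.4,fy=2.4,interpolation=cv2.INTER_CUBIC))
s=Cam('s5');t=Cam('t5');w=Cam('w5')
def red(c,x0,y0,x1,y1):
    a=c.px.astype(int)[y0:y1,x0:x1];k=(a[...,0]>120)&(a[...,1]<70)&(a[...,2]<70)
    n,l,st,ce=cv2.connectedComponentsWithStats(k.astype(np.uint8));i=1+st[1:,4].argmax();return ce[i]+[x0,y0],st[i,4]
a=[red(t,180,200,210,230),red(s,240,155,270,180),red(w,100,100,450,250)];print(a)
X=tri([(c,p[0]) for c,p in zip((t,s,w),a)]);print(X.x,X.fun.round(2))
M=T2(.5906,.1392,-.113);print(ap(np.linalg.inv(M),X.x), np.degrees((.02*-1-ap(np.linalg.inv(M),X.x)[0,0])/.125))
E
```

```text
t: 7.85
eef_pos: [0.5845, 0.2753, 0.3805]
ee_rot: [-3.141, -0.001, 3.031]
force: [-0.7, -0.0, -0.2]
width: 0.0874
[(array([193.02739726, 212.36986301]), np.int32(73)), (array([252.92857143, 167.95238095]), np.int32(42)), (array([273.65409623, 189.13263979]), np.int32(769))]
[0.58518604 0.26521668 0.19798292] [-0.26  0.02  0.41  0.    0.08 -0.06]
[[-0.01958903  0.1246025   0.19798292]] -0.1883749815141506
```

View pics/w5c.png

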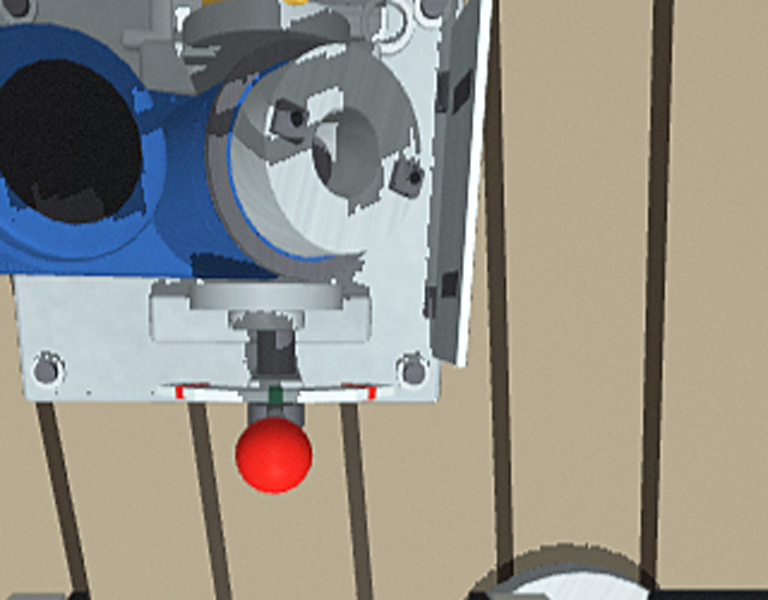

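The lever is in neutral: measured angle about −0.2°, knob at crop (274,455) in line with the green mark at (276,393). I'll refine the spindle using both wrist views.

```bash
cat >> h.py <<'E'
def S(M,phi):
    A=np.eye(4);A[:3,3]=[-.05,0,.175];A[:3,:3]=(Ro.from_euler('y',-np.pi/6)*Ro.from_euler('z',phi)).as_matrix();return M@A
th=np.linspace(0,2*np.pi,60)
def ci(R,z):return np.c_[R*np.cos(th),R*np.sin(th),0*th+z]
def drs(im,c,off,sc,s):
    def dr(P,col):
        p=((c.proj(P)-off+.3)*sc);cv2.polylines(im,[np.int32(p*8)],True,col,1,cv2.LINE_AA,3)
    dr(ap(s,ci(.04,0)),(0,255,0));dr(ap(s,ci(.0168,0)),(0,255,0))
    for g in(1,-1):
        dr(ap(s,np.array([[g*.0245,.006,0],[g*.0375,.006,0],[g*.0375,-.006,0],[g*.0245,-.006,0]])),(255,0,255))
        dr(ap(s,np.array([[g*.0245,.0032,.008],[g*.0375,.0032,.008],[g*.0375,-.0032,.008],[g*.0245,-.0032,.008]])),(0,0,255))
E
python3 - <<'E'
from h import *
a=Cam('w2');b=Cam('w5')
q=lambda x,y:np.array([160+x/2.5-.3,20+y/2.5-.3]);q5=lambda x,y:np.array([160+x/2.4-.3,y/2.4-.3])
top=np.array([[0,0,0],[.031,0,.008],[-.031,0,.008]])
A=np.array([q(176,140),q(109,106),q(256,165)]);B=np.array([q5(347,154),q5(297,119),q5(415,178)])
def f(v):
    m=T2(*v[:3]);s=S(m,v[3])
    return np.concatenate([(a.proj(ap(s,top))-A).ravel(),(b.proj(ap(s,top))-B).ravel(),
     (a.proj(ap(m,[-.13,.125,.02]))-q(343,389)).ravel(),(b.proj(ap(m,[[-.13,.125,.02],[.15,.125,.02]]))-[q5(438,402),q5(25,402)]).ravel()])
r=least_squares(f,[.59,.139,-.113,-.26],loss='soft_l1');print(r.x,f(r.x).round(1))
m=T2(*r.x[:3]);s=S(m,r.x[3]);print('nose',s[:3,3],'axis',s[:3,2])
im=cv2.imread('pics/w5c.png');drs(im,b,[160,0],2.4,s);cv2.imwrite('pics/ov5.png',im[:300,150:500].repeat(2,0).repeat(2,1))
E
```

```text
[ 0.59048521  0.13988324 -0.11236389 -0.26646792] [ 0.7  0.  -0.3  0.  -0.6  0.1  0.2 -0.5 -0.2 -0.2 -0.3 -0.3  1.   1.5
  1.3  0.6 -1.5  0.2]
nose [0.54080051 0.14548962 0.175     ] axis [-0.49684691  0.0560638   0.8660254 ]
```

View pics/ov5.png

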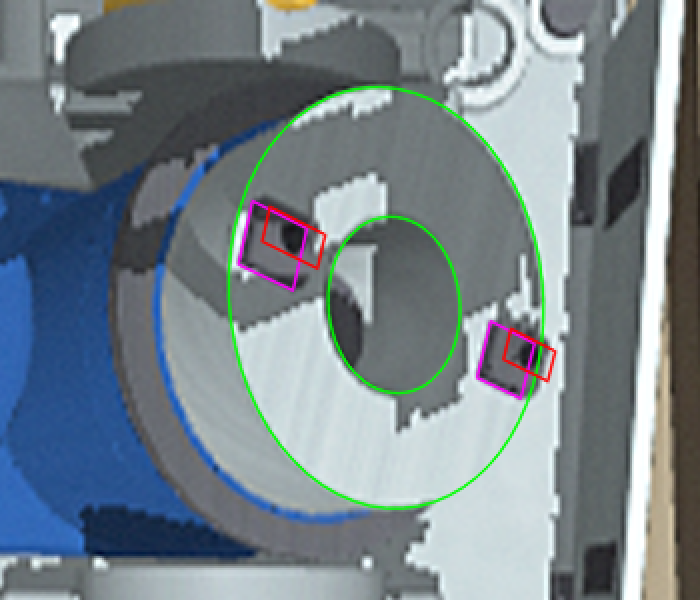

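The spindle fit holds: nose (0.541, 0.1455, 0.175), phase −0.266. Now I'll go over to the yellow drum and look at its slots.

```bash
python3 -m jog '[[[0,-0.05,0.01,0,0,0,1],[0,-0.05,0,0,0,0,1],[0,-0.05,0,0,0,0,1],[0,-0.05,0,0,0,0,1],[0,-0.05,0,0,0,0,1],[0,-0.05,0,0,0,0,1],[0,-0.05,0,0,0,0,1],[0,-0.05,0,0,0,0,1],[0,-0.05,-0.01,0,0,0,1],[0,-0.05,-0.01,0,0,0,1],[0,0,0,0,0,0,1],[0,0,0,0,0,0,1]]]'
python3 - <<'E'
from h import *
print([x for x in dir(arm) if x[0]!='_'])
snap('wrist','w6')
im=cv2.imread('pics/w6.png');cv2.imwrite('pics/w6c.png',cv2.resize(im[40:240,180:400],None,fx=3,fy=3,interpolation=cv2.INTER_CUBIC))
E
```

```text
t: 9.5
eef_pos: [0.5846, -0.2249, 0.3706]
ee_rot: [-3.142, -0.001, 3.03]
force: [0.2, 0.7, 0.8]
width: 0.0875
['Unreachable', 'tip_extent']
```

View pics/w6c.png

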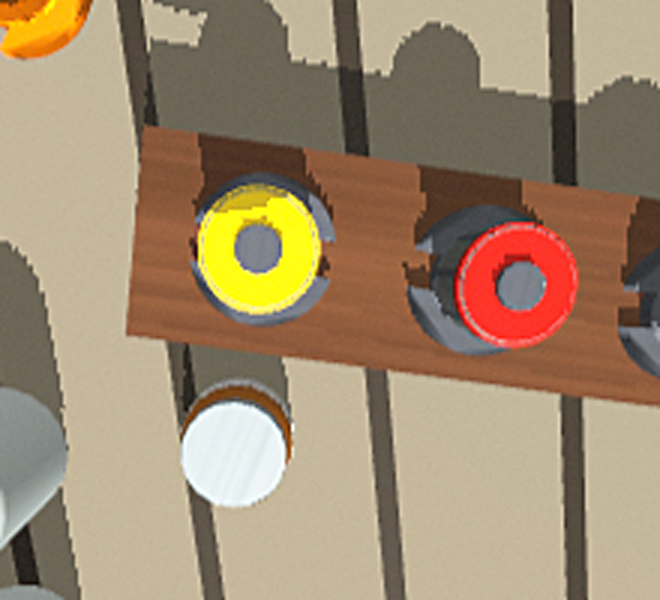

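The view is almost straight down on the yellow drum. The screw head is at crop (258,247), with slots left (195,247) and right (329,262). I'll fit the axis and slot angle by overlay.

```bash
cat > ov.py <<'E'
from h import *
import sys
c=Cam('w6')
p=np.array([180+258/3-.3,40+247/3-.3]);X=c.at(p,.158);print('drum',X)
a=c.px.astype(int);k=((a[...,0]>140)&(a[...,1]>120)&(a[...,2]<70));k[:90]=0;k[150:]=0;k[:,:235]=0;k[:,295:]=0
(cx,cy),(w,h),an=cv2.fitEllipse(cv2.findContours(k.astype(np.uint8),0,1)[0][0]);print(cx,cy,w,h,'ell',c.at((cx,cy),.151))
# expected slot pixel: directions
for psi in [float(x) for x in sys.argv[1:]]:
    D=T2(X[0],X[1],psi);D[2,3]=.075
    im=cv2.imread('pics/w6.png');im=cv2.resize(im[80:160,220:310],None,fx=7,fy=7,interpolation=cv2.INTER_CUBIC)
    def dr(P,col,cl=True):
        q=((c.proj(P)-[220,80]+.43)*7);cv2.polylines(im,[np.int32(q*8)],cl,col,1,cv2.LINE_AA,3)
    for z in(.014,):
        dr(ap(D,ci(.032,z)),(0,255,0))
        for g in(1,-1): dr(ap(D,np.array([[g*.034,.008,z],[g*.0215,.008,z],[g*.0215,-.008,z],[g*.034,-.008,z]])),(0,255,0),False)
    dr(ap(D,ci(.022,.076)),(255,0,0))
    cv2.imwrite(f'pics/ov6_{psi}.png',im)
E
python3 ov.py -0.23
```

```text
drum [ 0.58641478 -0.30290638  0.158     ]Traceback (most recent call last):
  File "ov.py", line 6, in <module>
    (cx,cy),(w,h),an=cv2.fitEllipse(cv2.findContours(k.astype(np.uint8),0,1)[0][0]);print(cx,cy,w,h,'ell',c.at((cx,cy),.151))
                     ~~~~~~~~~~~~~~^^^^^^^^^^^^^^^^^^^^^^^^^^^^^^^^^^^^^^^^^^^^^^^^
cv2.error: OpenCV(4.12.0) /io/opencv/modules/imgproc/src/shapedescr.cpp:361: error: (-201:Incorrect size of input array) There should be at least 5 points to fit the ellipse in function 'fitEllipseNoDirect'
```

```bash
sed -i 's/cv2.findContours(k.astype(np.uint8),0,1)\[0\]\[0\]/max(cv2.findContours(k.astype(np.uint8),0,1)[0],key=len)/' ov.py; python3 ov.py -0.23
```

```text
drum [ 0.58641478 -0.30290638  0.158     ]
265.9039001464844 121.33045196533203 38.591365814208984 39.19540023803711 ell [ 0.58630752 -0.30371067  0.151     ]
```

View pics/ov6_-0.23.png

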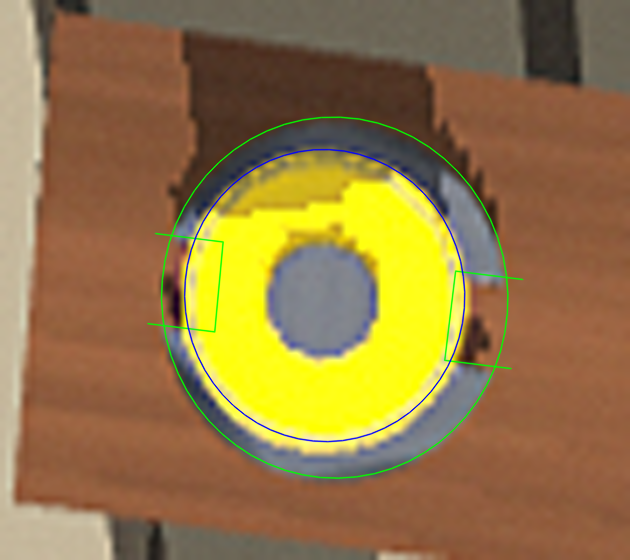

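The overlay with psi=-0.23 fits to within a few degrees. I'll take one oblique look at the slot facing the robot to sharpen the angle.

```bash
python3 -m jog '[[[-0.05,0,-0.025,0,0,0,1],[-0.05,0,-0.025,0,0,0,1],[0,0,0,0,0,0,1],[0,0,0,0,0,0,1]]]'
cat > ov7.py <<'E'
from h import *
import sys
c=Cam('w7');x,y=.5863,-.3033
p=c.proj([x,y,.1])[0];o=np.round(p-[50,40]).astype(int);print(p,o)
for psi in [float(v) for v in sys.argv[1:]]:
    D=T2(x,y,psi);D[2,3]=.075
    im=cv2.imread('pics/w7.png')[max(o[1],0):o[1]+85,o[0]:o[0]+100];im=cv2.resize(im,None,fx=7,fy=7,interpolation=cv2.INTER_CUBIC)
    def dr(P,col,cl=True):
        q=((c.proj(P)-[o[0],max(o[1],0)]+.43)*7);cv2.polylines(im,[np.int32(q*8)],cl,col,1,cv2.LINE_AA,3)
    dr(ap(D,ci(.032,.014)),(0,255,0));dr(ap(D,ci(.032,.0)),(255,255,0))
    for z,col in((.014,(0,255,0)),(0,(255,255,0))):
      for g in(1,-1): dr(ap(D,np.array([[g*.034,.008,z],[g*.0215,.008,z],[g*.0215,-.008,z],[g*.034,-.008,z]])),col,False)
    dr(ap(D,ci(.022,.076)),(255,0,0))
    cv2.imwrite(f'pics/ov7_{psi}.png',im)
E
python3 -c "
from h import *
snap('wrist','w7')"; python3 ov7.py -0.23 -0.28
```

```text
t: 10.05
eef_pos: [0.4856, -0.224, 0.3225]
ee_rot: [-3.141, 0.002, 3.032]
force: [0.5, -0.2, -1.0]
width: 0.0874
[178.887486   130.95881447] [129  91]
```

View pics/ov7_-0.23.png

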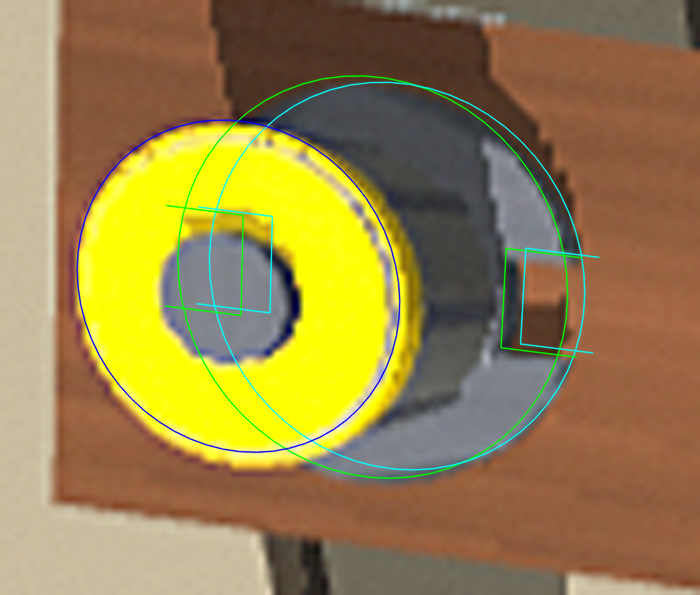

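View pics/ov7_-0.28.png

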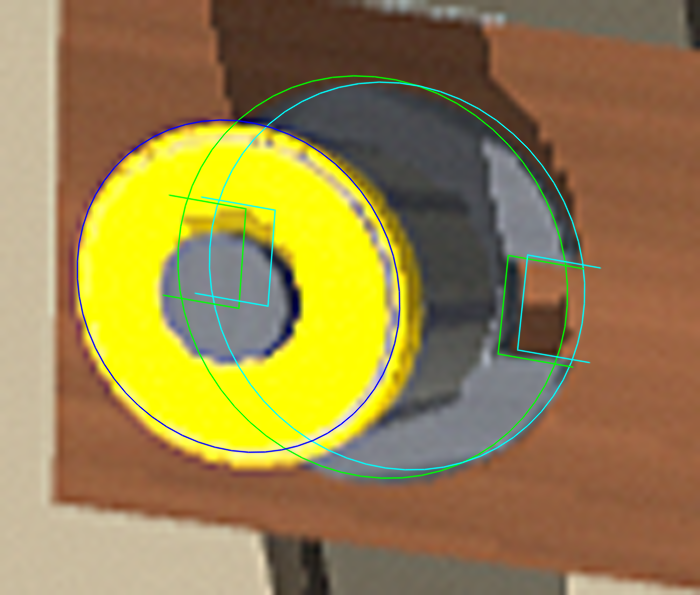

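Psi is about −0.24 and the axis is at (0.5863, −0.3033). Keeping this tool yaw puts the jaws along the machine's x, and the final tool rotation about the spindle axis is almost the same. Now over the drum and down.

```bash
python3 -m jog '[[[0.05,-0.04,0,0,0,0,1],[0.05,-0.04,0,0,0,0,1],[0,0,-0.045,0,0,0,1],[0,0,-0.045,0,0,0,1],[0,0,-0.04,0,0,0,1],[0,0,-0.025,0,0,0,1],[0,0,0,0,0,0,1],[0,0,0,0,0,0,1]]]'
```

```text
t: 11.1
eef_pos: [0.584, -0.3029, 0.1675]
ee_rot: [-3.141, 0.002, 3.031]
force: [-0.1, -0.7, 0.7]
width: 0.0878
```

```bash
python3 -m jog '[[[0.0018,-0.0004,-0.02,0,0,0,1],[0,0,-0.0185,0,0,0,1],[0,0,0,0,0,0,1],[0,0,0,0,0,0,1]]]' 40
python3 - <<'E'
from h import *
print(monitor.get_state()['force'],monitor.get_state()['eef_pos'])
snap('wrist','w8')
E
```

```text
t: 11.6
eef_pos: [0.5847, -0.3033, 0.1286]
ee_rot: [-3.141, 0.001, 3.031]
force: [0.3, -0.0, 0.5]
width: 0.0876
[ 0.34061295 -0.01135596  0.53702798] [ 0.58473101 -0.30334887  0.12855818]
```

View pics/w8.png

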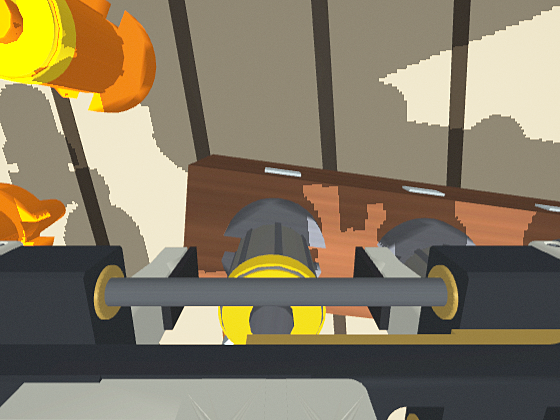

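The drum is centred between the fingers (x≈272, jaw centre 275) and the red drum is clear at (430,240). Closing.

```bash
python3 -m jog '[[[0,0,0,0,0,0,0.5],[0,0,0,0,0,0,0.4],[0,0,0,0,0,0,0.4],[0,0,0,0,0,0,0.4],[0,0,0,0,0,0,0.4],[0,0,0,0,0,0,0.4],[0,0,0,0,0,0,0.4],[0,0,0,0,0,0,0.4]]]' 40
python3 - <<'E'
from h import *
print(monitor.get_state()['force'],monitor.get_state()['eef_pos'])
E
```

```text
t: 12.65
eef_pos: [0.5847, -0.3032, 0.1279]
ee_rot: [-3.141, 0.001, 3.031]
force: [3.2, -0.5, -0.2]
width: 0.0438
[ 3.18384868 -0.4960061  -0.23975633] [ 0.58471073 -0.30320853  0.12789055]
```

```bash
python3 -m jog '[[[0,0,0.01,0,0,0,0.4],[0,0,0.02,0,0,0,0.4],[0,0,0.03,0,0,0,0.4],[0,0,0.04,0,0,0,0.4],[0,0,0.04,0,0,0,0.4],[0,0,0.04,0,0,0,0.4],[0,0,0.04,0,0,0,0.4],[0,0,0,0,0,0,0.4],[0,0,0,0,0,0,0.4]]]'
python3 - <<'E'
from h import *
s=monitor.get_state();print(s['force'],s['moment'],s['eef_pos'])
snap('wrist','w9');snap('side','s9');a=cv2.imread('pics/w9.png');b=cv2.imread('pics/s9.png')
cv2.imwrite('pics/m9.png',np.hstack([cv2.resize(a[150:350,170:380],None,fx=2,fy=2),cv2.resize(b[170:310,240:380],(400,400))]))
# rotation plan
g=s['ee_rot'];R0=Ro.from_euler('xyz',g)
B=Ro.from_euler('z',-.1124)*Ro.from_euler('y',-np.pi/6)
for k in(0,1):
    for psi in(-.24,):
        Rf=B*Ro.from_euler('z',-.266+k*np.pi-psi)*R0
        v=(Rf*R0.inv()).as_rotvec();print(k,v,np.linalg.norm(v),Rf.as_euler('xyz'))
E
```

```text
t: 13.78
eef_pos: [0.583, -0.3024, 0.3457]
ee_rot: [3.14, -0.004, 3.03]
force: [-0.2, -0.7, -7.6]
width: 0.0435
[-0.22706451 -0.66026458 -7.59687526] [ 0.11720801 -0.00377182 -0.00089443] [ 0.58303906 -0.30242248  0.34572811]
0 [-0.02263016 -0.52352028 -0.13522154] 0.5411750883501724 [3.06115325 0.51465613 2.87129825]
1 [-0.7795201   0.03369623  2.90495606] 3.007915679067925 [-3.06431252 -0.5216912  -0.27093434]
```

View pics/m9.png

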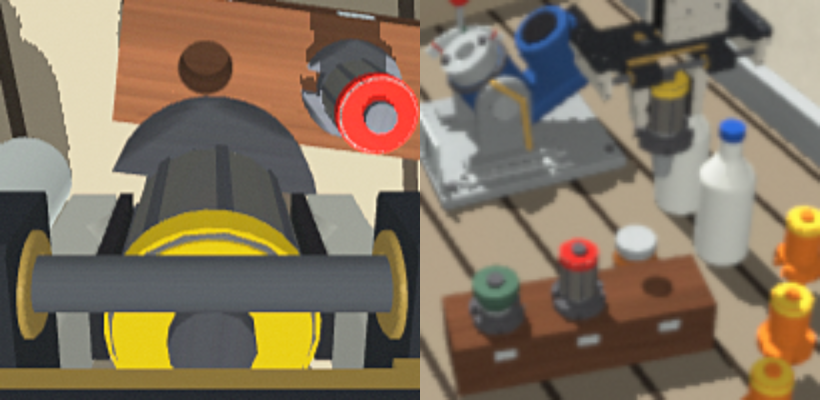

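The drum is held upright and free of the block; about 7.6 N, so 0.78 kg. I'll check the slot angle in the hand by overlay.

```bash
cat > ov9.py <<'E'
from h import *
import sys
d=np.load('pics/w9.npz');K=d['K'];H=np.linalg.inv(d['hand_eye'])
def proj(P):
    c=ap(H,P)@K.T;return c[:,:2]/c[:,2:]
# drum frame in tool: Rx(pi)^-1 Rz(-(gamma-psi)) ; origin z .054
g=3.031;off=np.array([170,150])
base=cv2.imread('pics/w9.png')[150:270,170:350]
out=[]
for a in sys.argv[1:]:
    psi,ox,oy,oz=[float(x) for x in a.split(',')]
    D=np.eye(4);D[:3,:3]=(Ro.from_euler('x',np.pi).inv()*Ro.from_euler('z',-(g-psi))).as_matrix();D[:3,3]=[ox,oy,.054+oz]
    im=cv2.resize(base,None,fx=4,fy=4,interpolation=cv2.INTER_CUBIC)
    def dr(P,col,cl=True):
        q=((proj(ap(D,P))-off+.4)*4);cv2.polylines(im,[np.int32(q*8)],cl,col,1,cv2.LINE_AA,3)
    dr(ci(.032,.014),(0,255,0));dr(ci(.032,0),(255,255,0))
    for z,col in((.014,(0,255,0)),(0,(255,255,0))):
      for s in(1,-1): dr(np.array([[s*.034,.008,z],[s*.0215,.008,z],[s*.0215,-.008,z],[s*.034,-.008,z]]),col,False)
    dr(ci(.022,.076),(255,0,0))
    out.append(im)
cv2.imwrite('pics/ov9.png',np.vstack(out)[:600] if len(out)==1 else np.vstack(out))
E
python3 ov9.py=1 2>/dev/null; python3 ov9.py -- 2>/dev/null; sed -i 's/sys.argv\[1:\]/sys.argv[2:]/' ov9.py; python3 ov9.py x -0.24,0,0,0
```

```text
(no output)
```

View pics/ov9.png

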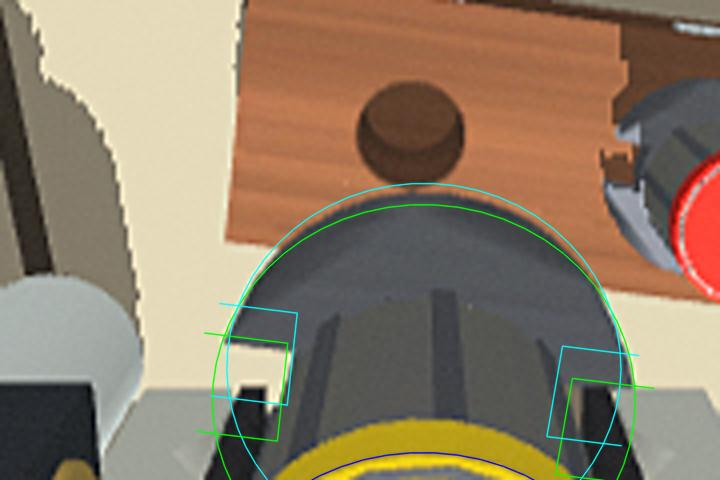

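```bash
python3 ov9.py x -0.24,0,0,0; python3 - <<'E'
import cv2,numpy as np
a=cv2.imread('pics/ov9.png');import subprocess
subprocess.run(['python3','ov9.py','x','-0.27,0,0.001,0'],cwd='.');b=cv2.imread('pics/ov9.png')
f=lambda a:np.hstack([cv2.resize(a[290:440,190:330],None,fx=2.6,fy=2.6),cv2.resize(a[290:440,520:660],None,fx=2.6,fy=2.6)])
cv2.imwrite('pics/z9.png',cv2.resize(np.vstack([f(a),f(b)]),None,fx=.76,fy=.76))
E
```

```text
(no output)
```

View pics/z9.png

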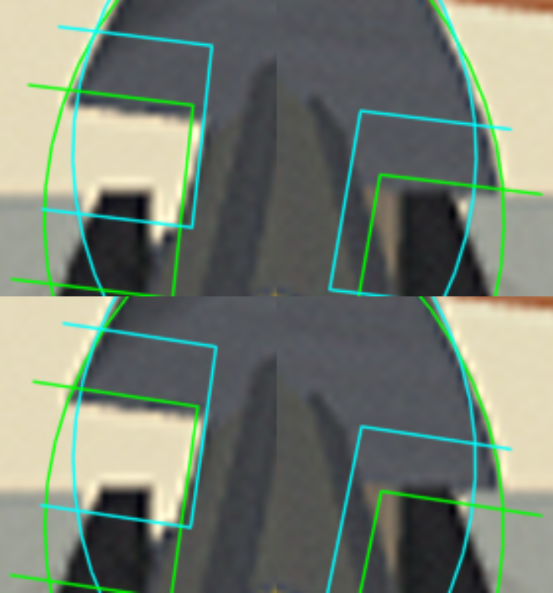

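The slot angle in the hand agrees with −0.23. I'll carry the drum across while tilting to a standoff about 80 mm out along the spindle axis, TCP near (0.474, 0.153, 0.291).

```bash
python3 -m jog '[[[-0.005,0.02,0,0,0,0,0.4],[-0.01,0.04,0,-0.002,-0.0523,-0.0145,0.4],[-0.011,0.046,0,-0.002,-0.0523,-0.0145,0.4],[-0.011,0.046,0,-0.002,-0.0523,-0.0145,0.4],[-0.011,0.046,0,-0.002,-0.0523,-0.0145,0.4],[-0.011,0.046,0,-0.002,-0.0523,-0.0145,0.4],[-0.011,0.046,0,-0.002,-0.0523,-0.0145,0.4],[-0.011,0.046,0,-0.002,-0.0523,-0.0145,0.4],[-0.011,0.046,0,-0.002,-0.0523,-0.0145,0.4],[-0.011,0.046,-0.01,-0.002,-0.0523,-0.0145,0.4],[-0.011,0.04,-0.02,-0.002,-0.0523,-0.0145,0.4],[-0.004,0.033,-0.015,0,0,0,0.4],[0,0,-0.01,0,0,0,0.4],[0,0,0,0,0,0,0.4],[0,0,0,0,0,0,0.4]]]'
cat > chk.py <<'E'
from h import *
s=monitor.get_state()
R=Ro.from_euler('xyz',s['ee_rot']);p=np.array(s['eef_pos'])
nose=np.array([.5408,.1455,.175])
B=Ro.from_euler('z',-.1124)*Ro.from_euler('y',-np.pi/6)
Rt=B*Ro.from_euler('z',-.266+.23)*Ro.from_euler('xyz',[np.pi,0,3.031])
o=p+R.apply([0,0,.054])
print('drum org in spindle B frame mm',(B.inv().apply(o-nose)*1e3).round(1),'need rotvec',(Rt*R.inv()).as_rotvec().round(3))
print('F in B',B.inv().apply(s['force']).round(1),'moment',np.round(s['moment'],2),'w',s['width'],'t',s['t'],'q',np.round(s['q'],2))
print('axis',B.apply([0,0,1]).round(4),'bx',B.apply([1,0,0]).round(4),'by',B.apply([0,1,0]).round(4))
E
python3 chk.py;python3 -c "
from h import *
snap('wrist','w10');snap('side','s10');snap('top','t10')
a=cv2.imread('pics/s10.png');b=cv2.imread('pics/t10.png')
cv2.imwrite('pics/m10.png',np.hstack([cv2.resize(a[110:250,190:330],(400,400)),cv2.resize(b[150:270,180:300],(400,400))]))"
```

```text
t: 15.75
eef_pos: [0.4663, 0.1972, 0.293]
ee_rot: [3.057, 0.517, 2.859]
force: [0.6, 0.3, -5.8]
width: 0.0433
drum org in spindle B frame mm [-10.2  43.   88.1] need rotvec [-0.001 -0.001  0.001]
F in B [-2.4  0.3 -5.3] moment [0.39 2.76 0.02] w 0.04326379741402364 t 15.75 q [ 1.06 -0.18 -0.85  0.69 -0.81 -1.78]
axis [-0.4968  0.0561  0.866 ] bx [ 0.8606 -0.0971  0.5   ] by [ 0.1122  0.9937 -0.    ]
```

View pics/w10.png

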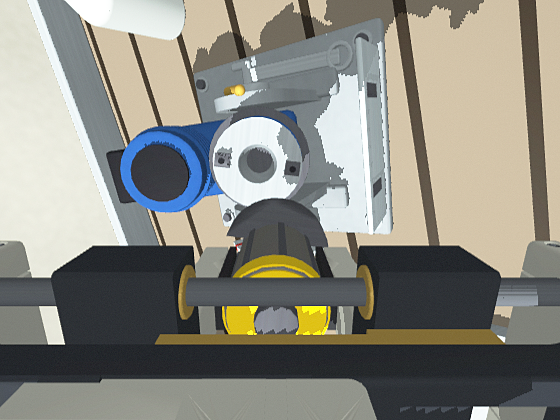

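View pics/m10.png

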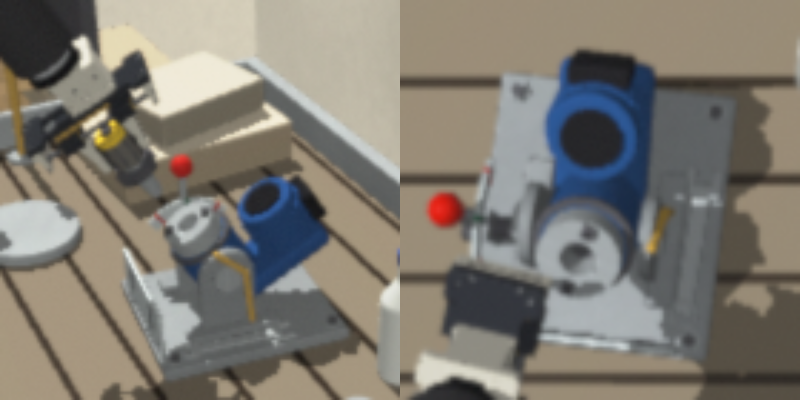

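I added up dy wrongly and overshot by about 44 mm in y. Nothing was touched, and it happens to give a clean view down the bore: bore (259,160), dogs (222,159) and (292,169). I'll use it to refine the spindle relative to the hand.

```bash
python3 - <<'E'
from h import *
c=Cam('w10')
m=T2(.5905,.1399,-.1124)
im=cv2.imread('pics/w10.png')[105:215,205:315]
a=cv2.resize(im,None,fx=5.4,fy=5.4,interpolation=cv2.INTER_CUBIC);b=a.copy()
drs(b,c,[205,105],5.4,S(m,-.266));cv2.imwrite('pics/z10.png',b);cv2.imwrite('pics/z10r.png',a)
E
```

```text
(no output)
```

View pics/z10.png

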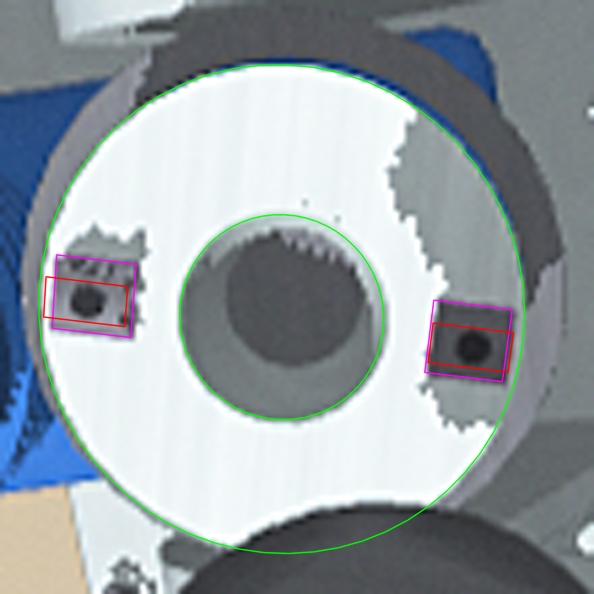

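View pics/z10r.png

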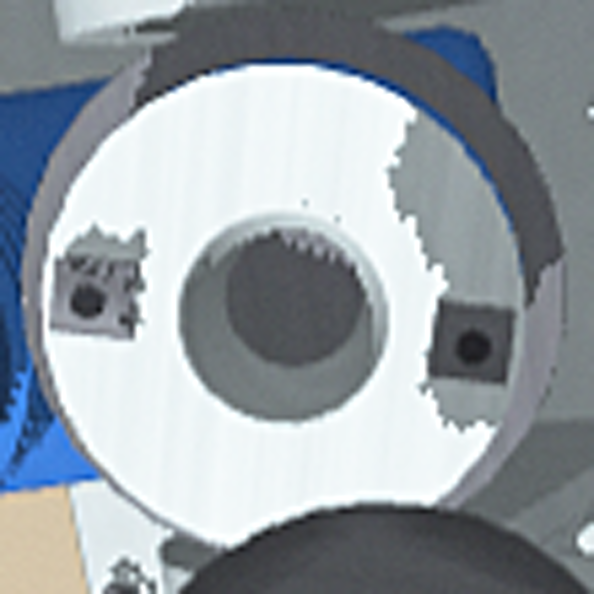

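The overlay matches to about 0.3 mm, and the dog line matches in angle. I'll shift laterally onto the axis.

```bash
python3 -m jog '[[[0.001,-0.0145,0.002,0,0,0,0.4],[0.002,-0.0145,0.002,0,0,0,0.4],[0.001,-0.0147,0.0011,0,0,0,0.4],[0,0,0,0,0,0,0.4],[0,0,0,0,0,0,0.4],[0,0,0,0,0,0,0.4]]]' ; python3 chk.py
```

```text
t: 16.65
eef_pos: [0.4703, 0.1544, 0.2979]
ee_rot: [3.057, 0.517, 2.86]
force: [-0.4, -0.7, -6.5]
width: 0.0437
drum org in spindle B frame mm [-0.1  0.9 87.9] need rotvec [-0.    -0.001  0.   ]
F in B [-3.5 -0.7 -5.5] moment [0.4  2.78 0.01] w 0.043684123593903584 t 16.65 q [ 0.99 -0.23 -0.87  0.67 -0.8  -1.69]
axis [-0.4968  0.0561  0.866 ] bx [ 0.8606 -0.0971  0.5   ] by [ 0.1122  0.9937 -0.    ]
```

```bash
python3 -m jog '[[[0.0037,-0.0013,-0.0065,0,0,0,0.4],[0.0037,-0.0004,-0.0065,0,0,0,0.4],[0.0037,-0.0004,-0.0065,0,0,0,0.4],[0.0037,-0.0004,-0.0065,0,0,0,0.4],[0.0037,-0.0004,-0.0065,0,0,0,0.4],[0.0037,-0.0004,-0.0065,0,0,0,0.4],[0.0037,-0.0004,-0.0065,0,0,0,0.4],[0.0037,-0.0004,-0.0065,0,0,0,0.4],[0,0,0,0,0,0,0.4],[0,0,0,0,0,0,0.4]]]' ; python3 chk.py; python3 -c "
from h import *
snap('wrist','w11');snap('side','s11')
a=cv2.imread('pics/s11.png');b=cv2.imread('pics/w11.png')
cv2.imwrite('pics/m11.png',np.hstack([cv2.resize(a[140:240,210:310],(400,400),interpolation=2),cv2.resize(b[120:320,170:370],(400,400))]))"
```

```text
t: 17.9
eef_pos: [0.5, 0.15, 0.246]
ee_rot: [3.057, 0.517, 2.86]
force: [-0.2, -0.2, -6.2]
width: 0.0435
drum org in spindle B frame mm [-0.1 -0.1 28. ] need rotvec [-0.    -0.001  0.001]
F in B [-3.2 -0.2 -5.3] moment [ 0.43  2.73 -0.  ] w 0.04352030659975672 t 17.9 q [ 0.85 -0.13 -0.95  0.82 -0.59 -1.77]
axis [-0.4968  0.0561  0.866 ] bx [ 0.8606 -0.0971  0.5   ] by [ 0.1122  0.9937 -0.    ]
```

View pics/m11.png

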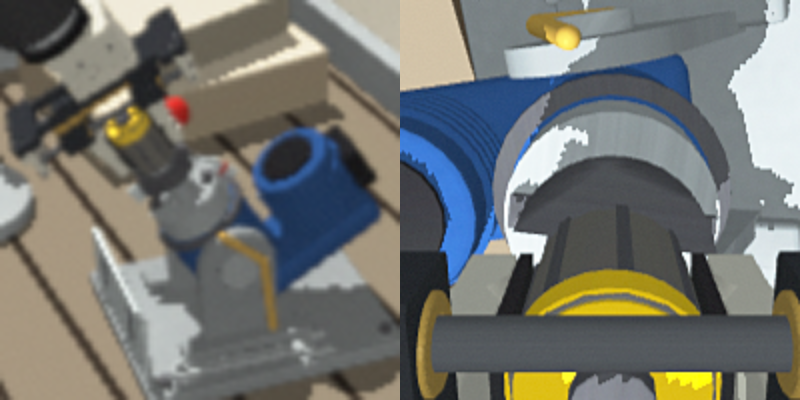

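The shank is about 20 mm into the bore with no contact (force unchanged). Slower from here.

```bash
python3 -m jog '[[[0.0015,-0.0002,-0.0026,0,0,0,0.4],[0.0015,-0.0002,-0.0026,0,0,0,0.4],[0.0015,-0.0001,-0.0026,0,0,0,0.4],[0.0015,-0.0002,-0.0026,0,0,0,0.4],[0.0015,-0.0001,-0.0026,0,0,0,0.4],[0,0,0,0,0,0,0.4]]]' ; python3 chk.py; python3 -c "
from h import *
snap('wrist','w12');b=cv2.imread('pics/w12.png')
cv2.imwrite('pics/m12.png',cv2.resize(b[140:290,190:370],None,fx=4,fy=4,interpolation=2))"
```

```text
t: 18.75
eef_pos: [0.5074, 0.149, 0.2325]
ee_rot: [3.058, 0.516, 2.86]
force: [-0.6, -0.3, -6.2]
width: 0.0435
drum org in spindle B frame mm [-0.4 -0.3 12.6] need rotvec [ 0.    -0.001  0.001]
F in B [-3.6 -0.4 -5.1] moment [ 0.31  2.77 -0.07] w 0.043466490171913244 t 18.75 q [ 0.8  -0.1  -0.97  0.88 -0.54 -1.8 ]
axis [-0.4968  0.0561  0.866 ] bx [ 0.8606 -0.0971  0.5   ] by [ 0.1122  0.9937 -0.    ]
```

View pics/m12.png

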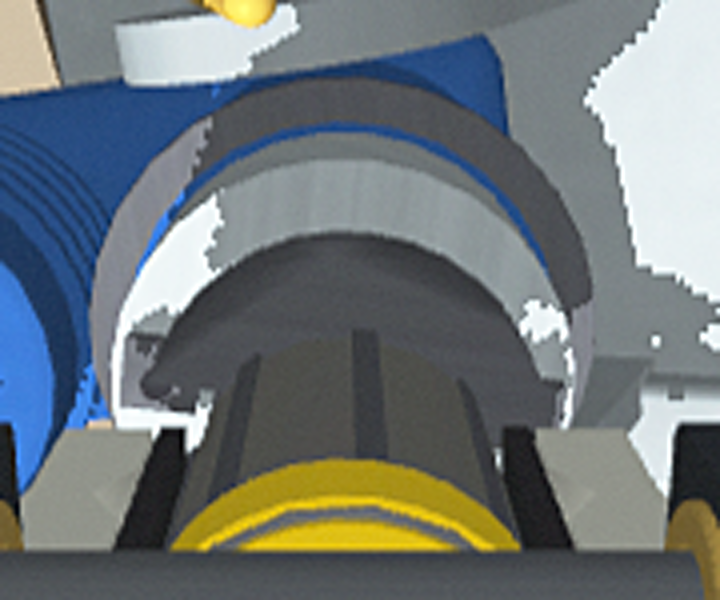

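No contact yet at 12.6 mm out (F in B unchanged). On to just past the dog tops in 1.5–2 mm steps.

```bash
python3 -m jog '[[[0.001,-0.0001,-0.0017,0,0,0,0.4],[0.001,-0.0001,-0.0017,0,0,0,0.4],[0.0008,-0.0001,-0.0013,0,0,0,0.4],[0,0,0,0,0,0,0.4]]]' ; python3 chk.py|head -2;  python3 -m jog '[[[0.0008,-0.0001,-0.0013,0,0,0,0.4],[0.0008,-0.0001,-0.0013,0,0,0,0.4],[0,0,0,0,0,0,0.4]]]' ; python3 chk.py |head -2
```

```text
t: 19.3
eef_pos: [0.5102, 0.1488, 0.228]
ee_rot: [3.058, 0.517, 2.86]
force: [0.3, 0.5, -6.6]
width: 0.0433
drum org in spindle B frame mm [-0.2 -0.2  7.3] need rotvec [-0.    -0.001  0.   ]
F in B [-3.1  0.6 -5.8] moment [ 0.4   2.82 -0.01] w 0.043333101714059075 t 19.3 q [ 0.79 -0.09 -0.98  0.91 -0.52 -1.81]
t: 19.68
eef_pos: [0.5118, 0.1486, 0.2254]
ee_rot: [3.058, 0.517, 2.86]
force: [0.8, 0.2, -7.1]
width: 0.0438
drum org in spindle B frame mm [-0.2 -0.2  4.2] need rotvec [-0.    -0.001  0.   ]
F in B [-2.8  0.3 -6.5] moment [ 0.43  2.89 -0.03] w 0.04378176812004468 t 19.675 q [ 0.78 -0.08 -0.98  0.92 -0.51 -1.82]
```

No resistance at 4.2 mm, so the slots are past the dog tops. I'll go on in 1 mm steps, watching the axial force.

```bash
python3 -m jog '[[[0.0005,-0.0001,-0.0009,0,0,0,0.4],[0.0005,-0.0001,-0.0009,0,0,0,0.4],[0,0,0,0,0,0,0.4]]]' ; python3 chk.py|head -2;  python3 -m jog '[[[0.0005,-0.0001,-0.0009,0,0,0,0.4],[0,0,0,0,0,0,0.4]]]' ; python3 chk.py |head -2
```

```text
t: 20.05
eef_pos: [0.5128, 0.1485, 0.2237]
ee_rot: [3.058, 0.517, 2.86]
force: [0.7, -0.1, -6.8]
width: 0.0435
drum org in spindle B frame mm [-0.1 -0.2  2.2] need rotvec [-0.    -0.001  0.   ]
F in B [-2.8 -0.  -6.3] moment [0.34 2.75 0.  ] w 0.04346955230480902 t 20.05 q [ 0.77 -0.08 -0.98  0.93 -0.5  -1.83]
t: 20.3
eef_pos: [0.5133, 0.1484, 0.2228]
ee_rot: [3.058, 0.517, 2.86]
force: [-0.2, -0.4, -6.2]
width: 0.0438
drum org in spindle B frame mm [-0.1 -0.2  1.2] need rotvec [-0.    -0.001  0.   ]
F in B [-3.3 -0.4 -5.3] moment [ 0.39  2.76 -0.03] w 0.0437816099397551 t 20.3 q [ 0.77 -0.08 -0.99  0.94 -0.5  -1.83]
```

```bash
python3 -c "
from h import *
snap('wrist','w13');snap('side','s13');b=cv2.imread('pics/w13.png');a=cv2.imread('pics/s13.png')
cv2.imwrite('pics/m13.png',np.hstack([cv2.resize(a[140:240,210:310],(400,400),interpolation=2),cv2.resize(b[140:290,190:370],None,fx=2.2,fy=2.6667,interpolation=2)[:400]]))"
```

```text
(no output)
```

View pics/m13.png

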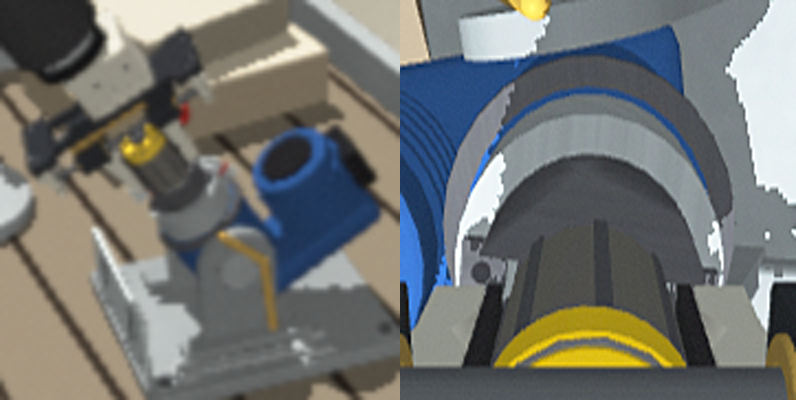

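The left dog, with its dot at (480,270), now shows inside the flange slot. I'll continue in fine steps until the flange contacts.

```bash
python3 -m jog '[[[0.0003,0,-0.0005,0,0,0,0.4],[0.0003,0,-0.0005,0,0,0,0.4],[0,0,0,0,0,0,0.4]]]' ; python3 chk.py|head -2;  python3 -m jog '[[[0.0003,0,-0.0005,0,0,0,0.4],[0,0,0,0,0,0,0.4]]]' ; python3 chk.py |head -2
```

```text
t: 20.78
eef_pos: [0.5138, 0.1483, 0.2217]
ee_rot: [3.058, 0.517, 2.86]
force: [-0.6, -1.2, -5.9]
width: 0.0433
drum org in spindle B frame mm [-0.1 -0.2  0. ] need rotvec [-0.    -0.001  0.   ]
F in B [-3.4 -1.3 -4.9] moment [ 0.21  2.83 -0.15] w 0.04330853796486803 t 20.775 q [ 0.76 -0.08 -0.99  0.94 -0.49 -1.83]
t: 21.02
eef_pos: [0.5141, 0.1483, 0.2212]
ee_rot: [3.058, 0.517, 2.86]
force: [-0.5, -0.7, -5.9]
width: 0.0433
drum org in spindle B frame mm [-0.1 -0.3 -0.5] need rotvec [ 0.    -0.001  0.001]
F in B [-3.3 -0.8 -4.9] moment [-0.    2.82 -0.23] w 0.04325237220943971 t 21.025 q [ 0.76 -0.08 -0.99  0.94 -0.49 -1.83]
```

A light lateral contact of about 1.3 N has appeared along −y. I'll ease 0.5 mm that way and continue.

```bash
python3 -m jog '[[[0,-0.0005,0,0,0,0,0.4],[0.0003,0,-0.0005,0,0,0,0.4],[0,0,0,0,0,0,0.4]]]' ; python3 chk.py|head -2;  python3 -m jog '[[[0.0003,0,-0.0005,0,0,0,0.4],[0,0,0,0,0,0,0.4]]]' ; python3 chk.py |head -2
```

```text
t: 21.4
eef_pos: [0.5145, 0.148, 0.2209]
ee_rot: [3.057, 0.517, 2.86]
force: [-0.5, -0.8, -5.4]
width: 0.0439
drum org in spindle B frame mm [ 0.  -0.5 -1.1] need rotvec [-0.    -0.001  0.   ]
F in B [-3.  -0.9 -4.5] moment [ 0.2   2.84 -0.15] w 0.04389912216687624 t 21.4 q [ 0.76 -0.07 -0.99  0.95 -0.49 -1.84]
t: 21.65
eef_pos: [0.5146, 0.148, 0.2208]
ee_rot: [3.057, 0.517, 2.86]
force: [-10.2, -1.6, 2.5]
width: 0.0435
drum org in spindle B frame mm [ 0.2 -0.4 -1.2] need rotvec [-0.001  0.     0.   ]
F in B [-7.3 -2.7  7.1] moment [-0.08  4.73 -0.31] w 0.04349393621566627 t 21.65 q [ 0.76 -0.07 -0.99  0.95 -0.49 -1.84]
```

Axial contact of about 12 N. I'll look before deciding it is home.

```bash
python3 -c "
from h import *
snap('wrist','w14');snap('side','s14');b=cv2.imread('pics/w14.png');a=cv2.imread('pics/s14.png')
cv2.imwrite('pics/m14.png',np.hstack([cv2.resize(a[165:215,235:285],(400,520),interpolation=2),cv2.resize(b[155:285,200:300],(400,520),interpolation=2)]))
cv2.imwrite('pics/n14.png',cv2.resize(b[170:290,190:370],None,fx=4.4,fy=4.4,interpolation=2))"
```

```text
(no output)
```

View pics/n14.png

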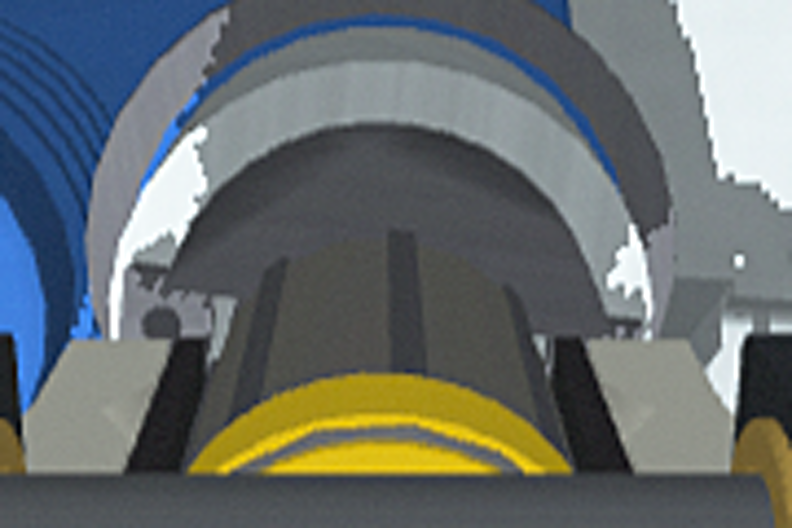

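View pics/m14.png

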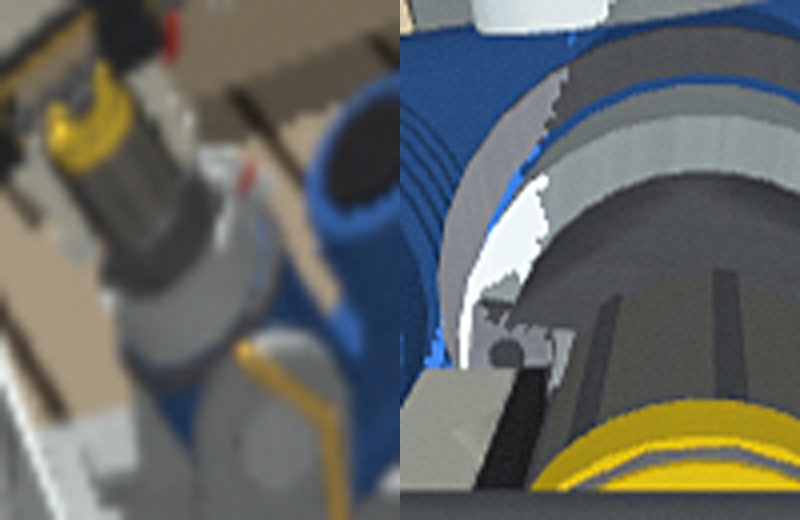

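It looks seated, with the dog inside the slot and no gap at the near rim. I'll unload slightly, relax the grip to let it settle under gravity, then open.

```bash
python3 -m jog '[[[-0.0002,0,0.0003,0,0,0,0.4],[0,0,0,0,0,0,0.4],[0,0,0,0,0,0,0.4]]]' 10; python3 chk.py|head -2;  python3 -m jog '[[[0,0,0,0,0,0,0.45],[0,0,0,0,0,0,0.48],[0,0,0,0,0,0,0.52],[0,0,0,0,0,0,0.56],[0,0,0,0,0,0,0.6],[0,0,0,0,0,0,0.7],[0,0,0,0,0,0,0.8],[0,0,0,0,0,0,0.9],[0,0,0,0,0,0,0.9]]]' 3; python3 chk.py |head -2
```

```text
t: 22.12
eef_pos: [0.5146, 0.148, 0.2208]
ee_rot: [3.057, 0.517, 2.86]
force: [-4.5, -0.9, -2.0]
width: 0.0437
drum org in spindle B frame mm [ 0.1 -0.4 -1.2] need rotvec [-0. -0.  0.]
F in B [-4.8 -1.4  0.4] moment [ 0.14  3.35 -0.19] w 0.04372814276105657 t 22.125 q [ 0.76 -0.07 -0.99  0.95 -0.49 -1.84]
t: 23.25
eef_pos: [0.5146, 0.148, 0.2207]
ee_rot: [3.057, 0.517, 2.86]
force: [-0.1, -0.2, 0.4]
width: 0.0778
drum org in spindle B frame mm [-0.  -0.5 -1.3] need rotvec [-0.    -0.001  0.   ]
F in B [ 0.1 -0.2  0.4] moment [0.26 1.57 0.04] w 0.07781446752473808 t 23.25 q [ 0.76 -0.07 -0.99  0.95 -0.49 -1.84]
```

```bash
python3 -c "
from h import *
snap('wrist','w15');b=cv2.imread('pics/w15.png')
cv2.imwrite('pics/n15.png',cv2.resize(b[170:290,190:370],None,fx=4.4,fy=4.4,interpolation=2))"
```

```text
(no output)
```

View pics/n15.png

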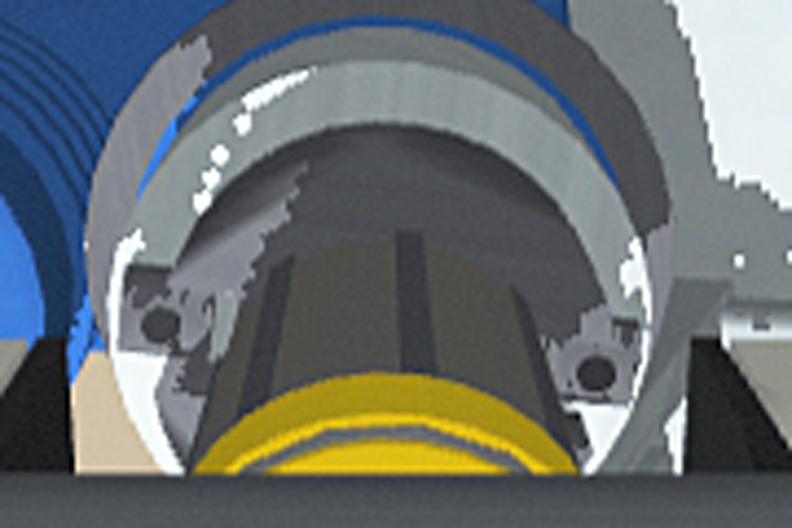

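Released with no visible drop, and both dogs show in the slots at (160,325) and (597,372). I'll withdraw along the axis and inspect.

```bash
python3 -m jog '[[[-0.0025,0.0003,0.0043,0,0,0,0.9],[-0.005,0.0006,0.0087,0,0,0,0.9],[-0.006,0.0007,0.0104,0,0,0,0.9],[-0.006,0.0007,0.0104,0,0,0,0.9],[-0.006,0.0007,0.0104,0,0,0,0.9],[-0.006,0.0007,0.0104,0,0,0,0.9],[-0.006,0.0007,0.0104,0,0,0,0.9],[-0.006,0.0007,0.0104,0,0,0,0.9],[-0.006,0.0007,0.0104,0,0,0,0.9],[-0.006,0.0407,0.0104,0,0,0,0.9],[0,0.04,0,0,0,0,0.9],[0,0,0,0,0,0,0.9],[0,0,0,0,0,0,0.9]]]'; python3 chk.py; python3 - <<'E'
from h import *
snap('wrist','w16');snap('side','s16');snap('top','t16')
a=cv2.imread('pics/s16.png');b=cv2.imread('pics/t16.png')
cv2.imwrite('pics/m16.png',np.hstack([cv2.resize(a[140:240,210:310],(400,400),interpolation=2),cv2.resize(b[165:265,185:285],(400,400),interpolation=2)]))
E
```

```text
t: 24.92
eef_pos: [0.4586, 0.2342, 0.3165]
ee_rot: [3.058, 0.516, 2.861]
force: [-0.7, -0.2, -0.5]
width: 0.0787
drum org in spindle B frame mm [ -8.7  78.9 114.3] need rotvec [ 0.    -0.002 -0.   ]
F in B [-0.8 -0.3 -0.1] moment [0.2  1.54 0.  ] w 0.0786747523850367 t 24.925 q [ 1.14 -0.16 -0.77  0.65 -0.9  -1.8 ]
axis [-0.4968  0.0561  0.866 ] bx [ 0.8606 -0.0971  0.5   ] by [ 0.1122  0.9937 -0.    ]
```

View pics/w16.png

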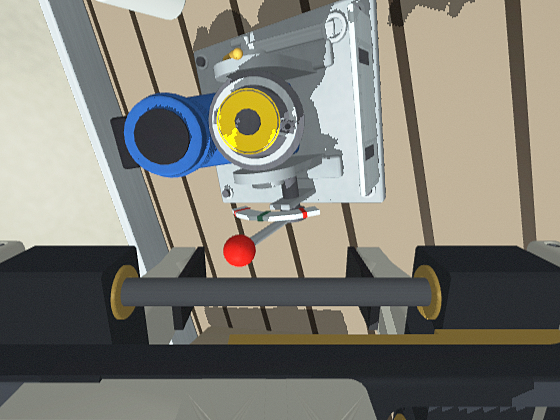

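View pics/m16.png

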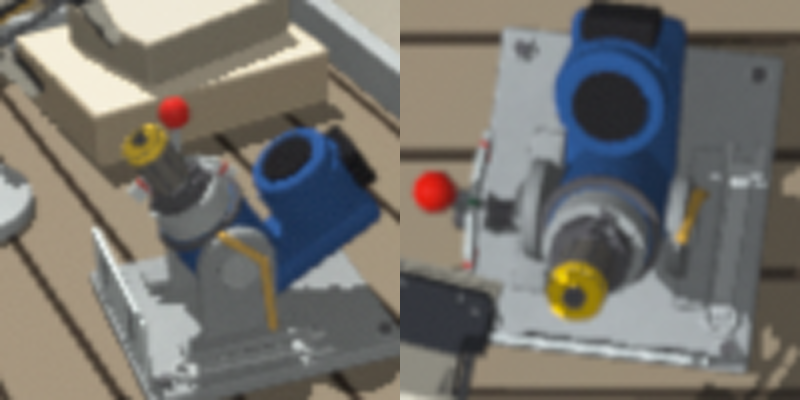

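The drum stands in the spindle with the lever upright. Now I'll overlay a "home" model on the wrist, side and top views to verify the depth, and measure the lever angle again.

```bash
python3 - <<'E'
from h import *
m=T2(.5905,.1399,-.1124);s=S(m,-.266)
w,sd,t=Cam('w16'),Cam('s16'),Cam('t16')
def yel(c,b):
    x0,y0,x1,y1=b;a=c.px.astype(int)[y0:y1,x0:x1];k=((a[...,0]>110)&(a[...,1]>85)&(a[...,2]<70)).astype(np.uint8)
    cs=max(cv2.findContours(k,0,1)[0],key=len);h=cv2.convexHull(cs);e=cv2.fitEllipse(h);return np.array(e[0])+[x0,y0],np.round(e[1],1)
for n,c,b in(('w',w,(205,80,290,160)),('s',sd,(238,165,258,185)),('t',t,(320-100,225,238,248))):
    e=yel(c,b);print(n,e,'pred ring top',[ (z,c.proj(ap(s,[0,0,.076+z]))[0].round(1).tolist()) for z in(0,.004)])
def red(c,x0,y0,x1,y1):
    a=c.px.astype(int)[y0:y1,x0:x1];k=(a[...,0]>120)&(a[...,1]<70)&(a[...,2]<70)
    n,l,st,ce=cv2.connectedComponentsWithStats(k.astype(np.uint8));i=1+st[1:,4].argmax();return ce[i]+[x0,y0]
X=tri([(t,red(t,180,200,210,230)),(sd,red(sd,240,155,270,180)),(w,red(w,210,225,270,275))]);k=ap(np.linalg.inv(m),X.x)[0];print('knob',k,'deg',np.degrees((-.02-k[0])/.125),X.fun.round(1))
im=cv2.imread('pics/w16.png')[70:170,195:325];im=cv2.resize(im,None,fx=6,fy=6,interpolation=2)
def dr(P,col,cl=True):
    q=((w.proj(ap(s,P))-[195,70]+.4)*6);cv2.polylines(im,[np.int32(q*8)],cl,col,1,cv2.LINE_AA,3)
dr(ci(.032,.014),(0,255,0));dr(ci(.04,0),(255,255,0));dr(ci(.022,.076),(255,0,0));dr(ci(.009,.083),(255,0,255))
for g in(1,-1): dr(np.array([[g*.034,.008,.014],[g*.0215,.008,.014],[g*.0215,-.008,.014],[g*.034,-.008,.014]]),(0,255,0),False)
cv2.imwrite('pics/ov16.png',im)
E
```

```text
w (array([248.14822388, 120.52637482]), array([62.8, 66.4])) pred ring top [(0, [246.6, 120.9]), (0.004, [246.0, 120.8])]
s (array([245.77260113, 175.89065075]), array([ 8.1, 11.6])) pred ring top [(0, [245.3, 175.5]), (0.004, [244.8, 174.8])]
t (array([228.34641457, 236.86252117]), array([13.4, 14.5])) pred ring top [(0, [227.9, 238.2]), (0.004, [227.7, 238.8])]
knob [-0.02016157  0.12425357  0.19598626] deg 0.07405806450288922 [-0.2  0.3  0.1  0.3 -0.1  0. ]
```

View pics/ov16.png

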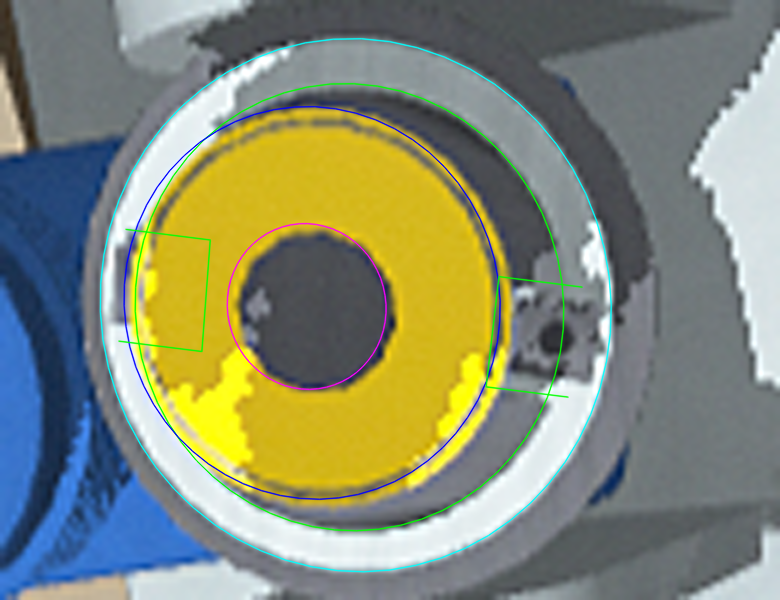

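The wrist overlay shows the drum's top about 1 mm to one side of the prediction. Depth agrees: the axial stop came at −0.1 mm from home once I use the grip height actually recorded (TCP 52.9 mm above the flange, not 54). To settle depth and flatness, I'll press the screw head lightly along the axis with the fingers shut, in small steps.

```bash
python3 -m jog '[[[-0.0004,-0.02,0.0011,0,0,0,0.4],[-0.0004,-0.02,0.0011,0,0,0,0],[-0.0003,-0.02,0.0011,0,0,0,0],[-0.0003,-0.0192,0.0011,0,0,0,0],[0,0,0,0,0,0,0],[0,0,0,0,0,0,0],[0,0,0,0,0,0,0],[0,0,0,0,0,0,0]]]' 10; python3 chk.py|head -2
```

```text
t: 26.08
eef_pos: [0.4577, 0.1557, 0.3211]
ee_rot: [3.058, 0.517, 2.861]
force: [-0.0, -0.0, 0.6]
width: 0.0048
drum org in spindle B frame mm [  0.5   0.8 114.4] need rotvec [ 0.    -0.001 -0.   ]
F in B [ 0.3 -0.   0.5] moment [0.25 1.55 0.04] w 0.0047983593820460045 t 26.075 q [ 1.04 -0.27 -0.83  0.63 -0.88 -1.68]
```

```bash
python3 -m jog '[[[0.0034,-0.0015,-0.007,0,0,0,0],[0.0039,-0.0004,-0.0068,0,0,0,0],[0.0039,-0.0004,-0.0068,0,0,0,0],[0.0039,-0.0004,-0.0068,0,0,0,0],[0.0039,-0.0005,-0.0068,0,0,0,0],[0.0039,-0.0005,-0.0068,0,0,0,0],[0.0034,-0.0004,-0.006,0,0,0,0],[0,0,0,0,0,0,0],[0,0,0,0,0,0,0]]]' 10; python3 chk.py|head -2
```

```text
t: 27.2
eef_pos: [0.484, 0.1511, 0.2744]
ee_rot: [3.057, 0.517, 2.86]
force: [-0.8, 0.4, -1.0]
width: 0.0003
drum org in spindle B frame mm [ 0.3 -0.8 60.6] need rotvec [-0.    -0.001  0.001]
F in B [-1.2  0.3 -0.4] moment [ 0.36  1.6  -0.01] w 0.00025319395817963945 t 27.2 q [ 0.92 -0.18 -0.9   0.73 -0.7  -1.71]
```

Next, 1 mm steps. Contact is expected at a reading of 54.

```bash
python3 -m jog '[[[0.001,0,-0.0017,0,0,0,0],[0.001,0,-0.0017,0,0,0,0],[0,0,0,0,0,0,0]]]' 10; python3 chk.py|head -2; python3 -m jog '[[[0.0005,0,-0.0009,0,0,0,0],[0.0005,0,-0.0009,0,0,0,0],[0,0,0,0,0,0,0]]]'; python3 chk.py|head -2
```

```text
t: 27.58
eef_pos: [0.4859, 0.1511, 0.2707]
ee_rot: [3.058, 0.517, 2.86]
force: [-0.6, -0.4, 0.3]
width: 0.0009
drum org in spindle B frame mm [ 0.1 -0.6 56.5] need rotvec [-0.    -0.001  0.   ]
F in B [-0.3 -0.5  0.5] moment [ 0.3   1.61 -0.01] w 0.0009421064296964217 t 27.575 q [ 0.91 -0.18 -0.91  0.74 -0.69 -1.72]
t: 27.95
eef_pos: [0.487, 0.1511, 0.269]
ee_rot: [3.057, 0.517, 2.86]
force: [0.9, 0.2, 0.4]
width: 0.0004
drum org in spindle B frame mm [ 0.1 -0.5 54.5] need rotvec [-0.    -0.001  0.   ]
F in B [ 1.   0.3 -0.1] moment [ 0.3   1.67 -0.  ] w 0.00036299135079340984 t 27.95 q [ 0.91 -0.17 -0.91  0.74 -0.68 -1.72]
```

```bash
python3 -m jog '[[[0.0004,0,-0.0006,0,0,0,0],[0,0,0,0,0,0,0]]]' 10; python3 chk.py|head -2; python3 -m jog '[[[0.0003,0,-0.0005,0,0,0,0],[0,0,0,0,0,0,0]]]'; python3 chk.py|head -2
```

```text
t: 28.2
eef_pos: [0.4873, 0.1511, 0.269]
ee_rot: [3.057, 0.517, 2.86]
force: [-9.8, -0.9, 7.2]
width: 0.0005
drum org in spindle B frame mm [ 0.4 -0.4 54.3] need rotvec [-0.001 -0.     0.   ]
F in B [-4.8 -1.9 11. ] moment [ 0.01  3.52 -0.31] w 0.00046269045183852024 t 28.2 q [ 0.91 -0.17 -0.91  0.74 -0.68 -1.72]
t: 28.45
eef_pos: [0.4876, 0.1511, 0.2691]
ee_rot: [3.056, 0.518, 2.859]
force: [-17.4, -0.6, 15.0]
width: 0.0005
drum org in spindle B frame mm [ 0.8 -0.3 54.3] need rotvec [-0.001  0.001  0.   ]
F in B [-7.4 -2.6 21.6] moment [-0.32  4.95 -0.54] w 0.0005212292177162424 t 28.45 q [ 0.91 -0.17 -0.91  0.75 -0.68 -1.72]
```

There is a rigid stop at 54.3 (expected 54.0), and 20 N moved nothing further. The flange is home to within about 0.3 mm. Backing off along the axis and away.

```bash
python3 -m jog '[[[-0.0012,0.0001,0.002,0,0,0,0],[-0.0025,0.0003,0.0043,0,0,0,0],[-0.006,0.0007,0.0104,0,0,0,0],[-0.006,0.0007,0.0104,0,0,0,0],[-0.006,0.0007,0.0104,0,0,0,0],[-0.006,0.0007,0.0104,0,0,0,0],[-0.006,0.0007,0.0104,0,0,0,0],[-0.005,0.0407,0.0104,0,0,0,0.5],[0,0.04,0,0,0,0,0.9],[0,0,0,0,0,0,0.9],[0,0,0,0,0,0,0.9],[0,0,0,0,0,0,0.9]]]'; python3 chk.py|head -2; python3 - <<'E'
from h import *
snap('wrist','w17');snap('side','s17');snap('top','t17')
m=T2(.5905,.1399,-.1124);s=S(m,-.266)
w,sd,t=Cam('w17'),Cam('s17'),Cam('t17')
def red(c,x0,y0,x1,y1):
    a=c.px.astype(int)[y0:y1,x0:x1];k=(a[...,0]>120)&(a[...,1]<70)&(a[...,2]<70)
    n,l,st,ce=cv2.connectedComponentsWithStats(k.astype(np.uint8));i=1+st[1:,4].argmax();return ce[i]+[x0,y0]
X=tri([(t,red(t,180,200,210,230)),(sd,red(sd,240,155,270,180))]);k=ap(np.linalg.inv(m),X.x)[0];print('knob',k,'deg',np.degrees((-.02-k[0])/.125))
a=cv2.imread('pics/w17.png');b=cv2.imread('pics/s17.png');c=cv2.imread('pics/t17.png')
cv2.imwrite('pics/m17.png',np.vstack([np.hstack([cv2.resize(a[60:200,190:330],(400,300),interpolation=2),cv2.resize(b[150:225,210:310],(400,300),interpolation=2)]),np.hstack([cv2.resize(b[140:340,180:447],(400,300)),cv2.resize(c[100:310,170:450],(400,300))])]))
E
```

```text
t: 29.95
eef_pos: [0.4489, 0.235, 0.3366]
ee_rot: [3.058, 0.517, 2.859]
force: [0.8, -0.6, 0.1]
width: 0.0449
drum org in spindle B frame mm [ -7.   78.6 136.6] need rotvec [-0.    -0.001  0.001]
F in B [ 0.8 -0.5 -0.3] moment [0.28 1.55 0.02] w 0.04494940516827625 t 29.95 q [ 1.18 -0.19 -0.74  0.62 -0.96 -1.79]
knob [-0.02009888  0.12337819  0.19855358] deg 0.04532153708062812
```

View pics/m17.png

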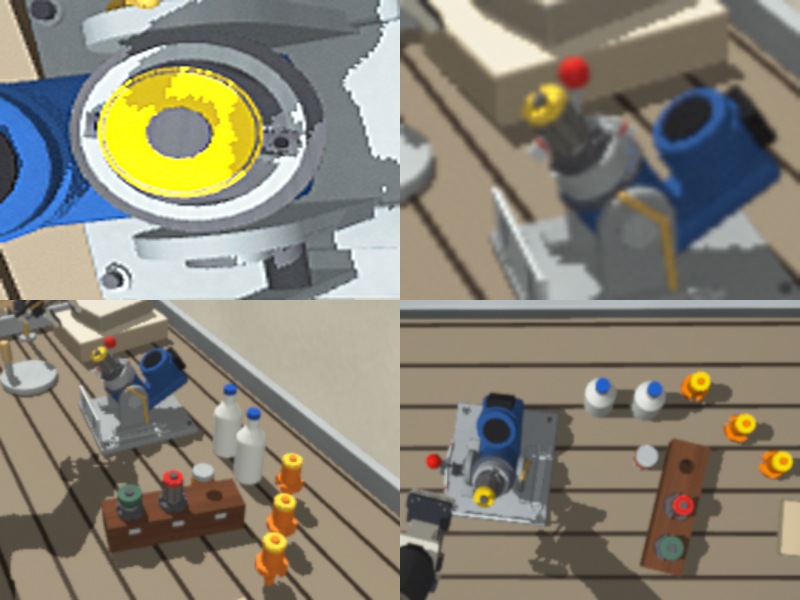

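The drum is seated with the dogs in its slots, the lever is upright at 0.05°, everything else stands where it was, and the robot touches nothing (force about 0). Handing in.

```bash
python3 -c "
from station import job_done
print(job_done())"
```

```text
the job is handed in; nothing more can be done
None
```

The clutch lever is in neutral and the yellow drum is seated home in the tilted spindle, with its slots over the dogs. I handed the job in at about 30 s of the 61 s allowed.

**What I did:** I gripped the red knob, swung the lever upright along its arc and let go. Then I lifted the yellow drum out of the tool block, tilted it to the spindle axis and eased it in with its slots lined up on the dogs. Contact on seating was about 12 N. I then relaxed the grip, opened the jaws and withdrew along the axis.

**Last checks:**
- **Lever:** it measured 0.05° from upright after everything was done.
- **Dogs:** both were visible in the flange slots at release.
- **Depth:** a light press of about 21 N on the screw head met a rigid stop within about 0.3 mm of home, and the drum did not move.
- **Surroundings:** everything else in view looked undisturbed, and the robot was touching nothing.

**What disagreed or went wrong:**
- **Overlay mismatch:** one wrist overlay put the drum's top about 1 mm to one side of the predicted home position. The side and top views were only good to about 1–4 mm there. I relied on the stop depth and the press test instead.
- **Overshoot:** I overshot the first approach by about 44 mm because I added up the shifts wrongly. Nothing was touched.

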